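File the kit cartons by height and latch the case

ROBOT

A 7-joint arm with a two-finger parallel gripper is mounted at the origin on the work surface. World frame = base frame: x ahead of the robot, y to its left, z up, the work surface at z = 0. Lengths are in m, angles in rad, forces in N, time in s.
With the tool pointing down it reaches from about 0.425 to 0.925 m from the base axis. Payload 6.8 kg.
Tool frame: the origin (TCP) lies between the finger pads; the fingertips stand finger_overhang ahead of it and the grasp point (between the pads) lies 6 mm ahead of it (finger_overhang is the distance from the TCP to the fingertips, in m); z points along the fingers, y is the line along which they close (so a half turn about z gives the same grasp; the last joint's range is limited). The gripper opens to 85 mm and grips with 20 to 120 N. Pads are 22 mm wide; open, the fingers measure 114 mm over their backs; the gripper's body (76 mm by 85 mm) begins 54 mm behind the grasp point. The pads swing forward as they close: fully open they stand 13 mm farther back than shut.
Start: joints at [1.092, 0.477, 0.022, 1.555, -0.011, 1.109, -0.083], TCP at [0.245, -0.629, 0.256] pointing down, gripper open.
Joint ranges: [-2.96, 2.96], [-0.34, 2.1], [-1.41, 1.46], [0.24, 2.44], [-1.37, 4.51], [0.17, 1.92], [-2.96, 2.96]. Speed limits (rad/s): [2.39, 2.39, 3.14, 3.14, 3.14, 3.14, 3.14].

INTERFACE

Orientations are given as a unit quaternion [w, x, y, z].
In Python, from station import * gives the robot as it stands.
- The arm moves only by the tool drive_tool, never from a script. Its argument "increments" is a list of rows, each an object of numbers: "claw": the finger opening in m, from 0 to 0.0854; "dx", "dy", "dz": the shift along the tool's x, y, z in m; "wx", "wy", "wz": the turn, a rotation vector about the tool's x, y, z in degrees. A call has 1 to 20 rows; each row shifts and turns the commanded pose from where the row before left it, along the tool's axes as they then stand; what a row does not reach is not made up. A row lasts 1/8 s, in which the tool goes at most 62.5 mm and 10.7 degrees, less where a joint would pass 70% of its speed; a pose out of reach is approached as far as the arm can. A call with a gripper value outside its range is refused whole. The fingers move at their own pace and stop on an object; "newtons" is the grip in N (left out, the last holds). Time passes only in rows, so rows that do not move let the fingers close. It gives the time, the measured TCP pose, the force, the opening and the grip force at its end, in the units of the state.
- get_obs(): the state, without advancing time (a new reading comes with each control period).
- read_camera(name): name is "scene" or "side" or "wrist"; returns (picture, depth): 420x560x3 uint8, red, green, blue; 420x560 float32, m along the optical axis (not along the pixel's ray), 0 where there is no reading.
- calibration(name): a dict with "intrinsics" (3x3 intrinsics, pixels), "R" (3x3) and "t" (3): a world point X has camera coordinates R X + t; the wrist camera has in their place "mount" (4x4, takes a point from camera to tool coordinates, whose origin is the TCP and whose axes are the flange's). Camera axes: x right, y down, z forward; pixel columns grow to the right and rows downward; lengths in m; the calibration is good to about 2 mm. A picture is of the moment at which its call begins: read the wrist's pose just before it. calibration takes no time and is no camera call.
- hand_in(): hands the job in; it is judged then, once.
The state is a dict: "t": time; "q": joint angles; "joint_vel": joint speeds; "joint_torque": joint torques, N m; "eef_pos": TCP position; "tool_rot": TCP orientation; "contact_force": force on the tool from outside, world axes, zero at the start; "torque": the same for the moment, N m; "gripper_width": opening from 0.0 (shut) to 1.0 (fully open); "grasp_force": force on a finger pad.
Only numpy, scipy, OpenCV 4.12 (cv2) and the standard library are available. Lean on these libraries where they do the work, as an engineer would, in place of code of your own. Each camera call takes 0.05 s, during which the arm holds its last target. There are 200 camera calls.

TASK

Swing the hasp off its catch, open the kit case, and file every loose carton from the bench upright into the row inside it, square and in line, pushing the neighbours apart where needed so that the whole row rises in height from left to right as seen from the robot. Then shut the lid and, once it is down, swing the hasp back fully over its catch. Leave everything else on the bench standing where it is.

Things in the scene. Friction and masses are not known exactly. Their poses are not given: they have to be found in the camera images.
- case_floor (a point): centre of the inside floor of the black plastic kit case, 5 mm above the bench. x points from the case's front (the side nearest the robot, with the hasp) to its hinged back, y to the left along the row, z up. The case is fixed to the bench. Outside 140 (x) by 250 (y) mm, inside 130 by 240 mm, walls 5 mm; the base is 40 mm high and its shut deep lid reaches 118 mm above the bench. The row of cartons stands on a 62 mm wide rubber strip along y through this point.
- lid (a joint): angle of the case's deep lid (rad): 0 shut, 2.0 fully thrown back; below about 1.8 its deep front wall stands close behind the row. It is hinged about the y axis along the top of the base's back wall, friction (about 0.8 N m) holds it where it is left, and its knob is pulled up and back to open it.
- lid_hinge (a point): a point on the lid's hinge line, at the middle of the case's back, 40 mm above the bench; y is the hinge axis.
- lid_knob (a point): centre of the lid's grey barrel knob (a 26 mm disc, 20 mm wide along y with flat ends, on a 10 mm stem), 28 mm out from the lid's front face on its left half, 100 mm above the bench when the lid is shut. It turns with the lid: it points to the robot when the lid is shut and upwards when it is open.
- hasp (a joint): angle of the hasp about its hinge on the lid (rad): 0 hanging straight down the front, over the wire catch on the case's base; it grows as it is swung up and outwards, to 2.4 when folded back over the lid. Friction (about 0.05 N m) holds it where it is left.
- hasp_hinge (a point): the middle of the hasp's hinge pin on the lid's front face, right half, 105 mm above the bench when the lid is shut; y is the hinge axis, along the case's y.
- hasp_knob (a point): centre of the hasp's grey ball knob (22 mm diameter, on a 10 mm stem), 26 mm out from the steel hasp plate (34 mm wide, 90 mm long) and 36 mm from the hinge pin along the plate. It turns with the hasp: it points to the robot when the hasp hangs down and upwards when it is swung up by a quarter turn.
- c1 (a point): centre of a plain cardboard kit carton standing upright, 50 (x) by 30 (y) mm and 54 mm high (number 1 of 8 in height); it starts in the row in the case. z points up; in the row the 50 mm side lies across the row. Weighs 0.12 to 0.24 kg, most of it steel parts in its foot.
- c2 (a point): centre of a plain cardboard kit carton standing upright, 50 (x) by 30 (y) mm and 61 mm high (number 2 of 8 in height); it starts loose, upright on the bench, and may be absent. z points up; in the row the 50 mm side lies across the row. Weighs 0.12 to 0.24 kg, most of it steel parts in its foot.
- c3 (a point): centre of a plain cardboard kit carton standing upright, 50 (x) by 30 (y) mm and 68 mm high (number 3 of 8 in height); it starts in the row in the case. z points up; in the row the 50 mm side lies across the row. Weighs 0.12 to 0.24 kg, most of it steel parts in its foot.
- c4 (a point): centre of a plain cardboard kit carton standing upright, 50 (x) by 30 (y) mm and 75 mm high (number 4 of 8 in height); it starts loose, upright on the bench, and may be absent. z points up; in the row the 50 mm side lies across the row. Weighs 0.12 to 0.24 kg, most of it steel parts in its foot.
- c5 (a point): centre of a plain cardboard kit carton standing upright, 50 (x) by 30 (y) mm and 82 mm high (number 5 of 8 in height); it starts loose, upright on the bench, and may be absent. z points up; in the row the 50 mm side lies across the row. Weighs 0.12 to 0.24 kg, most of it steel parts in its foot.
- c6 (a point): centre of a plain cardboard kit carton standing upright, 50 (x) by 30 (y) mm and 89 mm high (number 6 of 8 in height); it starts in the row in the case. z points up; in the row the 50 mm side lies across the row. Weighs 0.12 to 0.24 kg, most of it steel parts in its foot.
- c7 (a point): centre of a plain cardboard kit carton standing upright, 50 (x) by 30 (y) mm and 96 mm high (number 7 of 8 in height); it starts loose, upright on the bench, and may be absent. z points up; in the row the 50 mm side lies across the row. Weighs 0.12 to 0.24 kg, most of it steel parts in its foot.
- c8 (a point): centre of a plain cardboard kit carton standing upright, 50 (x) by 30 (y) mm and 103 mm high (number 8 of 8 in height); it starts in the row in the case. z points up; in the row the 50 mm side lies across the row. Weighs 0.12 to 0.24 kg, most of it steel parts in its foot.
- guard1: black rubber splash guard, 90 mm wide and 36 mm high; origin under its centre. Not part of the job.
- guard2: second black rubber splash guard, 90 mm wide and 36 mm high; origin under its centre. Not part of the job.
- flange1: bright steel flange ring, 96 mm wide and 30 mm high, lying flat; origin under its centre. Not part of the job.
- flange2: bright steel flange ring, 90 mm wide and 22 mm high, lying flat; origin under its centre. Not part of the job.
- tape: roll of brown tape, 90 mm wide and 45 mm high, lying flat; origin under its centre. Not part of the job.
- unit: black waste-disposer unit standing upright, 144 mm wide and 260 mm high, 3 kg; origin under its centre. Not part of the job.
Things that resemble listed ones, but are neither listed nor needed, are in the scene too. Leave any green or purple look-alike of the part that bears c7 alone.

How it is judged:
On the way, in this order (a step that is already met when the one before it is completed fails the run):
1. the hasp is swung up clear of the catch while the lid is shut (value of joint hasp above 1.2 rad and value of joint lid below 0.15 rad), for 0.2 s.
2. the lid is opened wide (value of joint lid above 1.2 rad), for 0.2 s.
3. with the lid open, every carton stands in the row in order of height (value of joint lid above 1 rad and x of c1 in the frame of case_floor between -0.02 and 0.02 m and z of c1 in the frame of case_floor between 0.022 and 0.032 m and angle between each of c1, c2, c3, c4, c5, c6, c7, c8's own z axis and vertical below 0.12 rad and angle between the x axis of each of c1, c2, c3, c4, c5, c6, c7, c8 and the x axis of case_floor, either way round below 0.2 rad and x of c2 in the frame of case_floor between -0.02 and 0.02 m and z of c2 in the frame of case_floor between 0.0255 and 0.0355 m and x of c3 in the frame of case_floor between -0.02 and 0.02 m and z of c3 in the frame of case_floor between 0.029 and 0.039 m and x of c4 in the frame of case_floor between -0.02 and 0.02 m and z of c4 in the frame of case_floor between 0.0325 and 0.0425 m and x of c5 in the frame of case_floor between -0.02 and 0.02 m and z of c5 in the frame of case_floor between 0.036 and 0.046 m and x of c6 in the frame of case_floor between -0.02 and 0.02 m and z of c6 in the frame of case_floor between 0.0395 and 0.0495 m and x of c7 in the frame of case_floor between -0.02 and 0.02 m and z of c7 in the frame of case_floor between 0.043 and 0.053 m and x of c8 in the frame of case_floor between -0.02 and 0.02 m and z of c8 in the frame of case_floor between 0.0465 and 0.0565 m and y of each of c3, c2 in the frame of c1 below -0.022 m and y of each of c6, c4, c5 in the frame of c3 below -0.022 m and y of each of c8, c7 in the frame of c6 below -0.022 m and y of c2 in the frame of c3 above 0.022 m and y of each of c4, c5 in the frame of c6 above 0.022 m and y of c7 in the frame of c8 above 0.022 m and ((y of c3 in the frame of c5 above 0 m and y of c4 in the frame of c5 above 0.022 m) or (y of c3 in the frame of c5 below 0 m and y of c4 in the frame of c5 below -0.022 m))), for 0.2 s.
4. the lid is shut with the hasp still up (value of joint lid below 0.08 rad and value of joint hasp above 0.5 rad), for 0.2 s.
At the end, for the whole second after the job is handed in: Lid shut (below 0.08 rad), hasp down over its catch (below 0.2 rad); every carton stands on the case floor, upright (0.12 rad), square to the row (0.2 rad), centre within 20 mm of the case's centre line, in order of height, shortest at the left (+y), side by side (value of joint lid below 0.08 rad and value of joint hasp below 0.2 rad and x of c1 in the frame of case_floor between -0.02 and 0.02 m and z of c1 in the frame of case_floor between 0.022 and 0.032 m and angle between each of c1, c2, c3, c4, c5, c6, c7, c8's own z axis and vertical below 0.12 rad and angle between the x axis of each of c1, c2, c3, c4, c5, c6, c7, c8 and the x axis of case_floor, either way round below 0.2 rad and x of c2 in the frame of case_floor between -0.02 and 0.02 m and z of c2 in the frame of case_floor between 0.0255 and 0.0355 m and x of c3 in the frame of case_floor between -0.02 and 0.02 m and z of c3 in the frame of case_floor between 0.029 and 0.039 m and x of c4 in the frame of case_floor between -0.02 and 0.02 m and z of c4 in the frame of case_floor between 0.0325 and 0.0425 m and x of c5 in the frame of case_floor between -0.02 and 0.02 m and z of c5 in the frame of case_floor between 0.036 and 0.046 m and x of c6 in the frame of case_floor between -0.02 and 0.02 m and z of c6 in the frame of case_floor between 0.0395 and 0.0495 m and x of c7 in the frame of case_floor between -0.02 and 0.02 m and z of c7 in the frame of case_floor between 0.043 and 0.053 m and x of c8 in the frame of case_floor between -0.02 and 0.02 m and z of c8 in the frame of case_floor between 0.0465 and 0.0565 m and y of each of c3, c2 in the frame of c1 below -0.022 m and y of each of c6, c4, c5 in the frame of c3 below -0.022 m and y of each of c8, c7 in the frame of c6 below -0.022 m and y of c2 in the frame of c3 above 0.022 m and y of each of c4, c5 in the frame of c6 above 0.022 m and y of c7 in the frame of c8 above 0.022 m and ((y of c3 in the frame of c5 above 0 m and y of c4 in the frame of c5 above 0.022 m) or (y of c3 in the frame of c5 below 0 m and y of c4 in the frame of c5 below -0.022 m))); the robot touches nothing.
It fails at once if a bystander is shoved away (over 60 mm) (distance of any of guard1, guard2, flange1, flange2, tape, unit from where it was at the start of the episode above 0.06 m).
It fails at once if the disposer unit is knocked over (angle between unit's own z axis and vertical above 0.5 rad).
Of carton2, carton4, carton5, carton7 only 2 to 3 are there at a start; the rules pass over those that are not, and their reading is None.
At some moment in a run one of carton2, carton4, carton5, carton7 may be knocked a few centimetres aside while the robot is not near it.
Once in a run the grip may slacken for a moment while it holds something.
It also fails if it takes over 210 s, if anything falls off the work surface, if the arm or the gripper's body presses on something with over 40 N, if the wrist force passes 120 N, or if a joint passes its speed limit or range.

## Working session

There is one attempt and no reset: what is moved stays moved. The work goes in short steps, Python scripts to look and compute and a tool call to move; the robot and the scene stay as the last step left them, time stands still between calls to the robot, and variables do not carry over. Pictures are saved under pics/ and viewed, at most 14 in all, crops included, and the job is handed in when it is done.

Besides the shell and the picture viewer there is one more tool, called after "Emit:" as name([rows], argument=value, ...), one row to a line, values as JSON. drive_tool: Moves the arm, as the interface text tells. Its arguments: {"type":"object","properties":{"increments":{"type":"array","items":{"type":"object","properties":{"claw":{"type":"number"},"dx":{"type":"number"},"dy":{"type":"number"},"dz":{"type":"number"},"wx":{"type":"number"},"wy":{"type":"number"},"wz":{"type":"number"}}}},"newtons":{"type":"number"}},"required":["increments"]}

```bash
ls; mkdir -p pics; cat > h.py <<'E'
from station import *
import numpy as np, cv2
from scipy.spatial.transform import Rotation as Ro
def quat(q): return Ro.from_quat([q[1],q[2],q[3],q[0]]).as_matrix()
def grab(name):
    o=get_obs(); im,d=read_camera(name); c=calibration(name); K=np.array(c["intrinsics"])
    if name=="wrist":
        M=np.array(c["mount"]); T=np.eye(4); T[:3,:3]=quat(o["tool_rot"]); T[:3,3]=o["eef_pos"]
        W=T@M
    else:
        R=np.array(c["R"]);t=np.array(c["t"]); W=np.eye(4); W[:3,:3]=R.T; W[:3,3]=-R.T@t
    return im,d,K,W
def cloud(d,K,W):
    v,u=np.mgrid[:d.shape[0],:d.shape[1]]
    p=np.stack([(u-K[0,2])/K[0,0]*d,(v-K[1,2])/K[1,1]*d,d],-1)
    P=p@W[:3,:3].T+W[:3,3]; P[d==0]=np.nan
    return P
def save(n,im): cv2.imwrite(f"pics/{n}.png",cv2.cvtColor(im,cv2.COLOR_RGB2BGR))
E
python3 - <<'E'
from h import *
o=get_obs(); print({k:np.round(v,3) for k,v in o.items()}); print(quat(o["tool_rot"]).round(3))
a=[]
for n in ["scene","side"]:
    im,d,K,W=grab(n); print(n,K.round(1).tolist(),W.round(3).tolist()); save(n+"0",im); np.savez(f"{n}0.npz",im=im,d=d,K=K,W=W)
c=calibration("wrist"); print(c)
E
```

```text
pics
{'t': np.float64(0.0), 'q': array([ 1.092,  0.478,  0.022,  1.556, -0.011,  1.109, -0.083]), 'joint_vel': array([-0.   ,  0.   , -0.001, -0.   , -0.001,  0.   , -0.001]), 'joint_torque': array([ 0.0000e+00, -5.9644e+01,  1.6080e+00, -2.8119e+01,  1.3000e-02,
        9.0000e-03, -0.0000e+00]), 'eef_pos': array([ 0.244, -0.629,  0.255]), 'tool_rot': array([-0.001,  0.983,  0.184, -0.   ]), 'contact_force': array([ 0.641, -0.435,  1.181]), 'torque': array([-0.027,  0.021,  0.025]), 'grasp_force': np.float64(0.0), 'gripper_width': np.float64(0.999)}
[[ 0.932  0.362 -0.001]
 [ 0.362 -0.932  0.002]
 [-0.    -0.002 -1.   ]]
scene [[429.7, 0.0, 280.5], [0.0, 429.7, 206.7], [0.0, 0.0, 1.0]] [[0.212, 0.816, -0.537, 1.125], [0.977, -0.168, 0.131, -0.153], [0.017, -0.553, -0.833, 1.065], [0.0, 0.0, 0.0, 1.0]]
side [[464.6, 0.0, 276.4], [0.0, 464.6, 216.5], [0.0, 0.0, 1.0]] [[-0.941, -0.211, 0.265, 0.117], [-0.338, 0.599, -0.726, 0.959], [-0.006, -0.773, -0.635, 0.928], [0.0, 0.0, 0.0, 1.0]]
{'intrinsics': array([[295.85343912,   0.        , 282.1910973 ],
       [  0.        , 295.85343912, 207.89304969],
       [  0.        ,   0.        ,   1.        ]]), 'mount': array([[-2.42255230e-04, -9.46240461e-01, -3.23463957e-01,
         8.28221753e-02],
       [ 9.99999312e-01, -6.00427795e-04,  1.00751259e-03,
        -2.44030735e-04],
       [-1.14756593e-03, -3.23463490e-01,  9.46239956e-01,
        -1.17969458e-01],
       [ 0.00000000e+00,  0.00000000e+00,  0.00000000e+00,
         1.00000000e+00]])}
```

View pics/scene0.png

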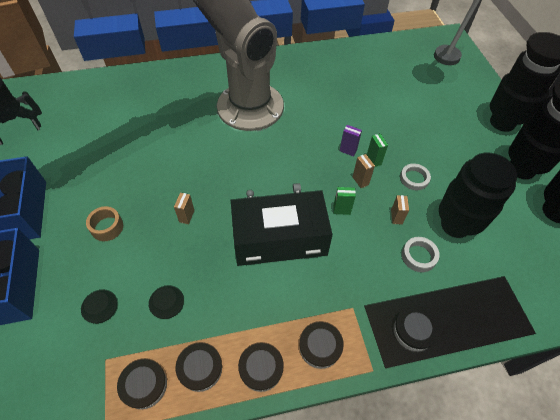

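View pics/side0.png

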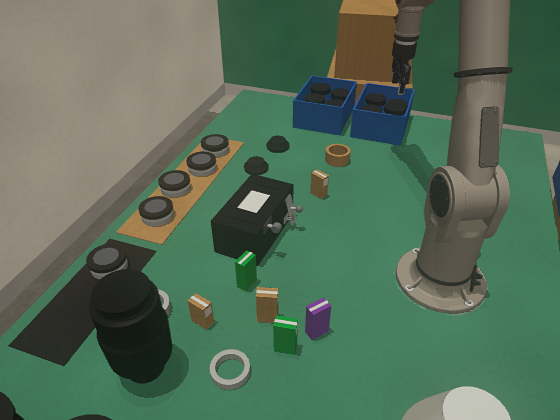

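The scene view shows three brown cartons at (184,208), (363,171) and (400,210), green and purple decoys, and the case at (280,227) with its knobs at (250,195) and (297,188).

```bash
cat >> h.py <<'E'
def rect(P,lo=None):
    (c,s,a)=cv2.minAreaRect((P[:,:2]*1000).astype(np.float32))
    return np.round(c,1),np.round(s,1),round(a,1)
def comps(im,d,K,W,mask,minpx=40):
    P=cloud(d,K,W); n,l,st,ce=cv2.connectedComponentsWithStats(mask.astype(np.uint8))
    return [(ce[i],P[(l==i)&np.isfinite(P[...,0])]) for i in range(1,n) if st[i,4]>=minpx]
E
python3 - <<'E'
from h import *
for n in ["scene","side"]:
    z=np.load(n+"0.npz"); im,d,K,W=[z[k] for k in ("im","d","K","W")]
    P=cloud(d,K,W); H=cv2.cvtColor(im,cv2.COLOR_RGB2HSV)
    onb=(P[...,2]>0.012)&(P[...,2]<0.14)&(P[...,0]>0.3)&(P[...,0]<1)&(abs(P[...,1])<0.6)
    print(n,"bench z",np.nanmedian(P[200:210,40:140,2]) if n=="scene" else np.nanmedian(P[200:230,330:380,2]))
    for ce,Q in comps(im,d,K,W,onb,60):
        zt=np.percentile(Q[:,2],98); T=Q[Q[:,2]>zt-0.006]
        print(ce.round(),len(Q),"ztop",zt.round(4),"top",rect(T),len(T),"hsv",H[int(ce[1]),int(ce[0])])
E
```

```text
scene bench z -0.0005933239616957575
[370. 159.] 901 ztop 0.0987 top (array([359.7, 312.2]), array([ 56.5, 144. ]), 44.9) 262 hsv [ 17 119 169]
[415. 175.] 357 ztop 0.0255 top (array([420.1, 445.1]), array([87.6, 88. ]), 53.9) 239 hsv [ 73 107 126]
[280. 225.] 6232 ztop 0.1217 top (array([528.3, -10.4]), array([249.9, 173.3]), 85.4) 3875 hsv [ 70   3 233]
[344. 199.] 480 ztop 0.099 top (array([487.7, 188.9]), array([50.7, 31.3]), 72.9) 157 hsv [ 66 145  79]
[459. 220.] 975 ztop 0.1383 top (array([634.9, 465. ]), array([137.1,  53.5]), 41.6) 91 hsv [77 78 23]
[184. 207.] 423 ztop 0.0844 top (array([ 414.9, -260.5]), array([30. , 52.6]), 64.6) 166 hsv [ 16 122 178]
[400. 208.] 380 ztop 0.0784 top (array([541.3, 340.5]), array([29.9, 52.1]), 74.8) 152 hsv [ 15 125 183]
[104. 222.] 684 ztop 0.0469 top (array([ 409.2, -486.6]), array([89.3, 88.4]), 55.0) 306 hsv [ 72 105 126]
[421. 253.] 631 ztop 0.0333 top (array([678.9, 354.6]), array([94.8, 93.3]), 79.2) 400 hsv [ 72 111 126]
[166. 301.] 858 ztop 0.0377 top (array([ 670.4, -335.7]), array([59.9, 60.6]), 87.5) 418 hsv [60 44 46]
[ 98. 3
[... 1443 characters left out ...]
ray([858.8,  21.1]), array([103.4, 105.2]), 19.0) 517 hsv [25 16 95]
[106. 259.] 1020 ztop 0.045 top (array([868.8, 260.9]), array([102.5, 104.4]), 55.1) 747 hsv [30 11 91]
[275. 317.] 1322 ztop 0.0976 top (array([358.3, 311.7]), array([ 54.2, 146.4]), 44.4) 465 hsv [ 17 133 100]
[165. 300.] 148 ztop 0.0319 top (array([647.5, 329.6]), array([19.7, 72.5]), 42.9) 111 hsv [ 27  16 177]
[200. 309.] 580 ztop 0.0767 top (array([539.1, 342.2]), array([31.2, 50.8]), 74.0) 224 hsv [ 18 122  92]
[143. 361.] 1494 ztop 0.1383 top (array([570.6, 533.7]), array([135.3,  50.8]), 42.9) 148 hsv [71 68 30]
[230. 368.] 705 ztop 0.0245 top (array([416.9, 446.2]), array([86.6, 89.1]), 25.6) 555 hsv [ 71 109 126]
```

```bash
python3 - <<'E'
from h import *
for n in ["scene","side"]:
    z=np.load(n+"0.npz"); im,d,K,W=[z[k] for k in ("im","d","K","W")]
    P=cloud(d,K,W); H=cv2.cvtColor(im,cv2.COLOR_RGB2HSV)
    near=(abs(P[...,0]-.53)<.12)&(abs(P[...,1]+.01)<.16)
    top=near&(P[...,2]>0.113)&(P[...,2]<.126)&((H[...,2]<90)|(H[...,2]>150))
    top=cv2.morphologyEx(top.astype(np.uint8),cv2.MORPH_OPEN,np.ones((7,7)))>0
    r=rect(P[top]);print(n,"top",r,np.median(P[top][:,2]))
    a=np.radians(r[2]-90);c=np.array(r[0])/1000
    L=(P[...,:2]-c)@np.array([[np.cos(a),-np.sin(a)],[np.sin(a),np.cos(a)]])
    kn=near&(L[...,0]<-.078)&(L[...,0]>-.13)&(P[...,2]>.03)
    for ce,Q in comps(im,d,K,W,kn,8):
        LQ=(Q[:,:2]-c)@np.array([[np.cos(a),-np.sin(a)],[np.sin(a),np.cos(a)]])
        print(" knob",ce.round(),len(Q),"local min",LQ.min(0).round(3),"max",LQ.max(0).round(3),"z",Q[:,2].min().round(3),Q[:,2].max().round(3),"mean world",Q.mean(0).round(3))
    br=(H[...,0]>8)&(H[...,0]<28)&(H[...,1]>60)&(P[...,2]>.012)&(P[...,0]>.3)&(P[...,0]<.6)
    col=(P[...,2]>.012)&(P[...,2]<.13)&(P[...,1]>.18)&(P[...,1]<.42)&(P[...,0]<.55)&(P[...,0]>.3)
    for nm,m in (("br",br),):
        m=cv2.dilate(m.astype(np.uint8),np.ones((3,3)))
        for ce,Q in comps(im,d,K,W,m,60):
            Q=Q[Q[:,2]>.012]; zt=np.percentile(Q[:,2],98); print(nm,ce.round(),zt.round(4),rect(Q[Q[:,2]>zt-.007]))
for n,b in (("scene",(150,90,440,280)),("side",(180,160,360,370))):
    im=cv2.imread(f"pics/{n}0.png")[b[1]:b[3],b[0]:b[2]]; cv2.imwrite(f"pics/{n}0c.png",cv2.resize(im,None,fx=2.7,fy=2.7))
E
```

```text
scene top (array([542.6, -11.7]), array([250.1, 143.4]), 85.7) 0.11788927407068495
 knob [296. 187.] 72 local min [-0.108  0.05 ] max [-0.08   0.071] z 0.093 0.116 mean world [0.455 0.055 0.108]
 knob [250. 193.] 49 local min [-0.119 -0.08 ] max [-0.079 -0.059] z 0.07 0.106 mean world [ 0.43  -0.073  0.082]
br [363. 170.] 0.0984 (array([393.7, 278. ]), array([51.4, 31.7]), 14.0)
br [184. 207.] 0.0844 (array([ 414.9, -260.5]), array([30. , 52.6]), 64.6)
br [400. 209.] 0.0783 (array([541.5, 340.5]), array([29.9, 52.4]), 74.8)
br [103. 222.] 0.0469 (array([ 409.2, -486.6]), array([89.3, 88.4]), 55.0)
side top (array([539.6, -10.7]), array([256.6, 143.6]), 85.5) 0.11741952609999928
 knob [293. 208.] 180 local min [-0.122 -0.09 ] max [-0.078 -0.049] z 0.03 0.111 mean world [ 0.441 -0.071  0.073]
 knob [276. 227.] 98 local min [-0.111  0.048] max [-0.078  0.073] z 0.087 0.115 mean world [0.447 0.061 0.104]
br [371.  32.] 0.4083 (array([ 285.1, -621.4]), array([17.7, 41. ]), 25.2)
br [338. 153.] 0.0466 (array([ 403.4, -481.2]), array([87.2, 95. ]), 12.2)
br [319. 182.] 0.0841 (array([ 412.7, -260.5]), array([33.6, 53. ]), 66.0)
br [267. 303.] 0.0974 (array([381.8, 308.9]), array([49.8, 98.9]), 17.7)
br [200. 309.] 0.0767 (array([539.1, 342.2]), array([31.2, 50.8]), 74.0)
```

View pics/scene0c.png

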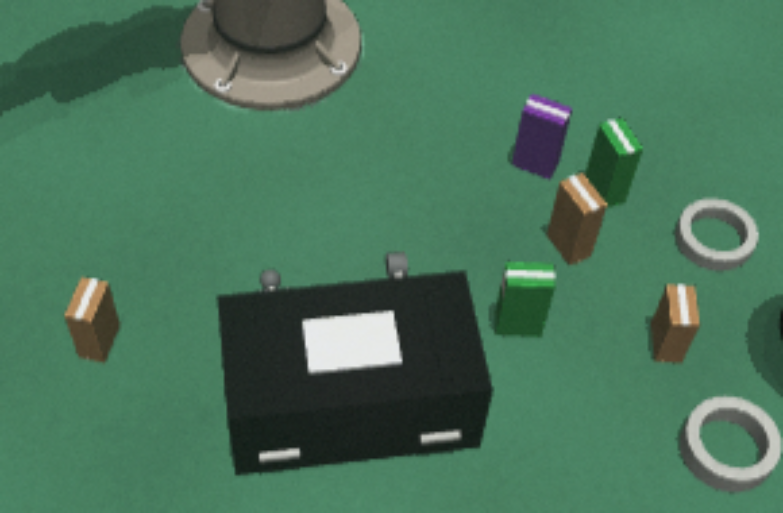

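```bash
cat >> h.py <<'E'
CY=np.radians(-4.4); CC=np.array([0.541,-0.011,0.0])
def loc(x,y,z): # case frame (bench z) to world
    return CC+np.array([x*np.cos(CY)-y*np.sin(CY),x*np.sin(CY)+y*np.cos(CY),z])
def toloc(p):
    v=np.asarray(p)-CC; return np.array([v[0]*np.cos(CY)+v[1]*np.sin(CY),-v[0]*np.sin(CY)+v[1]*np.cos(CY),v[2]])
def down(yaw,tilt=0): # tilt (deg) about tool y
    a=np.radians(yaw); c,s=np.cos(a),np.sin(a)
    return np.array([[c,s,0],[s,-c,0],[0,0,-1.]])@Ro.from_euler('y',tilt,degrees=True).as_matrix()
def plan(wps,start=None):
    """wps: list of (pos,R,claw|None); prints rows"""
    o=get_obs(); p,R=start or (np.array(o["eef_pos"]),quat(o["tool_rot"]))
    for q,RT,cl in wps:
        q=np.asarray(q); rv=Ro.from_matrix(R.T@RT).as_rotvec(); n=int(max(np.ceil(np.linalg.norm(q-p)/.05),np.ceil(np.degrees(np.linalg.norm(rv))/8),1))
        p0=p.copy()
        for i in range(n):
            tgt=p0+(q-p0)*(i+1)/n; d=np.round(R.T@(tgt-p),3); w=np.round(np.degrees(rv)/n,1)
            row={k:float(v) for k,v in zip(("dx","dy","dz","wx","wy","wz"),[*d,*w]) if abs(v)>1e-6}
            if cl is not None: row["claw"]=cl
            print(str(row).replace("'",'"').replace(' ','')+","); p=p+R@d; R=R@Ro.from_rotvec(np.radians(w)).as_matrix()
        print("--")
    return p,R
E
python3 - <<'E'
from h import *
import station
print(station.finger_overhang if hasattr(station,"finger_overhang") else [k for k in dir(station) if k[0]!='_'])
k=loc(-.108,-.0695,.078); print(k)
plan([(k+[0,0,.08],down(-4.4),.045),(k,down(-4.4),.045)])
E
```

```text
0.025
[ 0.42798633 -0.07200951  0.078     ]
{"dx":0.031,"dy":-0.038,"dz":0.008,"wz":2.1,"claw":0.045},
{"dx":0.03,"dy":-0.038,"dz":0.008,"wz":2.1,"claw":0.045},
{"dx":0.028,"dy":-0.04,"dz":0.009,"wz":2.1,"claw":0.045},
{"dx":0.027,"dy":-0.041,"dz":0.008,"wz":2.1,"claw":0.045},
{"dx":0.025,"dy":-0.042,"dz":0.008,"wz":2.1,"claw":0.045},
{"dx":0.024,"dy":-0.043,"dz":0.008,"wz":2.1,"claw":0.045},
{"dx":0.022,"dy":-0.043,"dz":0.008,"wz":2.1,"claw":0.045},
{"dx":0.02,"dy":-0.045,"dz":0.008,"wz":2.1,"claw":0.045},
{"dx":0.019,"dy":-0.045,"dz":0.009,"wz":2.1,"claw":0.045},
{"dx":0.017,"dy":-0.045,"dz":0.008,"wz":2.1,"claw":0.045},
{"dx":0.016,"dy":-0.047,"dz":0.008,"wz":2.1,"claw":0.045},
{"dx":0.014,"dy":-0.046,"dz":0.008,"wz":2.1,"claw":0.045},
--
{"dz":0.04,"wz":0.2,"claw":0.045},
{"dz":0.04,"wz":0.2,"claw":0.045},
--
```

Emit:
drive_tool([
  {"dx":0.031,"dy":-0.038,"dz":0.008,"wz":2.1,"claw":0.045},
  {"dx":0.03,"dy":-0.038,"dz":0.008,"wz":2.1},
  {"dx":0.028,"dy":-0.04,"dz":0.009,"wz":2.1},
  {"dx":0.027,"dy":-0.041,"dz":0.008,"wz":2.1},
  {"dx":0.025,"dy":-0.042,"dz":0.008,"wz":2.1},
  {"dx":0.024,"dy":-0.043,"dz":0.008,"wz":2.1},
  {"dx":0.022,"dy":-0.043,"dz":0.008,"wz":2.1},
  {"dx":0.02,"dy":-0.045,"dz":0.008,"wz":2.1},
  {"dx":0.019,"dy":-0.045,"dz":0.009,"wz":2.1},
  {"dx":0.017,"dy":-0.045,"dz":0.008,"wz":2.1},
  {"dx":0.016,"dy":-0.047,"dz":0.008,"wz":2.1},
  {"dx":0.014,"dy":-0.046,"dz":0.008,"wz":2.1},
  {},
])

```text
schema error: expected keys claw, dx, dy, dz, wx, wy, wz
```

Emit:
drive_tool([
  {"dx":0.031,"dy":-0.038,"dz":0.008,"wx":0,"wy":0,"wz":2.1,"claw":0.045},
  {"dx":0.03,"dy":-0.038,"dz":0.008,"wx":0,"wy":0,"wz":2.1,"claw":0.045},
  {"dx":0.028,"dy":-0.04,"dz":0.009,"wx":0,"wy":0,"wz":2.1,"claw":0.045},
  {"dx":0.027,"dy":-0.041,"dz":0.008,"wx":0,"wy":0,"wz":2.1,"claw":0.045},
  {"dx":0.025,"dy":-0.042,"dz":0.008,"wx":0,"wy":0,"wz":2.1,"claw":0.045},
  {"dx":0.024,"dy":-0.043,"dz":0.008,"wx":0,"wy":0,"wz":2.1,"claw":0.045},
  {"dx":0.022,"dy":-0.043,"dz":0.008,"wx":0,"wy":0,"wz":2.1,"claw":0.045},
  {"dx":0.02,"dy":-0.045,"dz":0.008,"wx":0,"wy":0,"wz":2.1,"claw":0.045},
  {"dx":0.019,"dy":-0.045,"dz":0.009,"wx":0,"wy":0,"wz":2.1,"claw":0.045},
  {"dx":0.017,"dy":-0.045,"dz":0.008,"wx":0,"wy":0,"wz":2.1,"claw":0.045},
  {"dx":0.016,"dy":-0.047,"dz":0.008,"wx":0,"wy":0,"wz":2.1,"claw":0.045},
  {"dx":0.014,"dy":-0.046,"dz":0.008,"wx":0,"wy":0,"wz":2.1,"claw":0.045},
  {"dx":0,"dy":0,"dz":0,"wx":0,"wy":0,"wz":0,"claw":0.045},
])

```text
t: 1.72
eef_pos: [0.4294, -0.0694, 0.1579]
tool_rot: [-0.001, 1.0, -0.031, -0.0]
contact_force: [-0.2, -0.7, 0.2]
gripper_width: 0.526
grasp_force: 0.0
```

```bash
sed -i 's/ if abs(v)>1e-6}/}/; s/if cl is not None: row\["claw"\]=cl/row["claw"]=cl/' h.py
python3 - <<'E'
from h import *
o=get_obs(); print(o["eef_pos"],quat(o["tool_rot"]).round(3).tolist(),o["q"])
im,d,K,W=grab("wrist"); save("w1",im)
P=cloud(d,K,W);L=np.stack([toloc(p) for p in P.reshape(-1,3)]).reshape(P.shape)
kn=(L[...,0]<-.078)&(L[...,0]>-.13)&(abs(L[...,1])<.12)&(L[...,2]>.045)&(L[...,2]<.13)
for ce,Q in comps(im,d,K,W,kn,20):
    q=np.array([toloc(p) for p in Q]); print(ce.round(),len(q),q.min(0).round(3),q.max(0).round(3))
top=(abs(L[...,2]-.118)<.008)&(abs(L[...,0])<.09)&(abs(L[...,1])<.14); print(rect(P[top]))
E
```

```text
[ 0.42938337 -0.06941173  0.15787932] [[0.998, -0.062, -0.0], [-0.062, -0.998, 0.001], [-0.0, -0.001, -1.0]] [ 0.22094749  0.23320957 -0.22875794  2.18754312  0.07675315  0.72847001
 -1.69224942]
[ 84. 224.] 2107 [-0.11   0.048  0.088] [-0.078  0.069  0.114]
[288. 227.] 976 [-0.122 -0.088  0.072] [-0.078 -0.054  0.11 ]
(array([506.1, -26.8]), array([217.4, 110.7]), 86.5)
```

```bash
python3 - <<'E'
from h import *
im,d,K,W=grab("wrist"); P=cloud(d,K,W);L=np.stack([toloc(p) for p in P.reshape(-1,3)]).reshape(P.shape)
kn=(L[...,0]<-.094)&(L[...,0]>-.13)&(abs(L[...,1]+.07)<.025)&(L[...,2]>.055)&(L[...,2]<.1)
q=L[kn]
A=np.c_[2*q,np.ones(len(q))]; s=np.linalg.lstsq(A,(q**2).sum(1),rcond=None)[0]; print(len(q),"sphere",s[:3].round(4),np.sqrt(s[3]+s[:3]@s[:3]))
print(q.min(0),q.max(0))
kn=(L[...,0]<-.083)&(L[...,0]>-.13)&(abs(L[...,1]-.06)<.03)&(L[...,2]>.07)&(L[...,2]<.13); q=L[kn]; print(q.min(0),q.max(0))
s=np.array([-.11,-.07,.069])
plan([(loc(-.110,-.0695,.077),down(-4.4),.045)])
E
```

```text
816 sphere [-0.1103 -0.071   0.0755] 0.011586379510462527
[-0.121546   -0.08147377  0.07410765] [-0.09409134 -0.06032028  0.08889648]
[-0.11027393  0.04791645  0.0878459 ] [-0.08301676  0.06898516  0.11474937]
{"dx":-0.001,"dy":-0.0,"dz":0.041,"wx":0.0,"wy":0.0,"wz":0.3,"claw":0.045},
{"dx":-0.001,"dy":-0.001,"dz":0.04,"wx":0.0,"wy":0.0,"wz":0.3,"claw":0.045},
--
```

Emit:
drive_tool([
  {"dx":-0.001,"dy":0.0,"dz":0.038,"wx":0,"wy":0,"wz":0.3,"claw":0.045},
  {"dx":-0.001,"dy":0.001,"dz":0.037,"wx":0,"wy":0,"wz":0.3,"claw":0.045},
  {"dx":0,"dy":0,"dz":0,"wx":0,"wy":0,"wz":0,"claw":0.01},
  {"dx":0,"dy":0,"dz":0,"wx":0,"wy":0,"wz":0,"claw":0.01},
  {"dx":0,"dy":0,"dz":0,"wx":0,"wy":0,"wz":0,"claw":0.01},
], newtons=25)

```text
t: 2.45
eef_pos: [0.4244, -0.0731, 0.0837]
tool_rot: [-0.0, 0.999, -0.04, -0.002]
contact_force: [-4.3, 6.4, -6.3]
gripper_width: 0.233
grasp_force: 24.6
```

```bash
python3 - <<'E'
from h import *
o=get_obs(); p=toloc(o["eef_pos"]); print(p,o["gripper_width"],o["grasp_force"])
H=np.array([-.075,.105]); g=np.array([p[0],p[2]-.008]); v=g-H; print("r",np.hypot(*v)); a0=np.degrees(np.arctan2(v[1],-v[0])); r=.0457;print(a0)
w=[(loc(H[0]-r*np.cos(np.radians(a)),p[1],H[1]+r*np.sin(np.radians(a))+.008),quat(o["tool_rot"]),.01) for a in np.arange(a0+10,80,10)]
plan(w)
E
```

```text
[-0.11152191 -0.07087478  0.08366254] 0.2326003209809996 24.63691681623459
r 0.0468458788956988
-38.77434416010982
{"dx":-0.004,"dy":0.0,"dz":-0.007,"wx":0.0,"wy":0.0,"wz":0.0,"claw":0.01},
--
{"dx":-0.003,"dy":0.0,"dz":-0.008,"wx":0.0,"wy":0.0,"wz":0.0,"claw":0.01},
--
{"dx":-0.002,"dy":0.0,"dz":-0.007,"wx":0.0,"wy":0.0,"wz":0.0,"claw":0.01},
--
{"dx":-0.0,"dy":-0.0,"dz":-0.008,"wx":0.0,"wy":0.0,"wz":0.0,"claw":0.01},
--
{"dx":0.001,"dy":-0.0,"dz":-0.008,"wx":0.0,"wy":0.0,"wz":0.0,"claw":0.01},
--
{"dx":0.002,"dy":-0.0,"dz":-0.008,"wx":0.0,"wy":0.0,"wz":0.0,"claw":0.01},
--
{"dx":0.003,"dy":-0.0,"dz":-0.007,"wx":0.0,"wy":0.0,"wz":0.0,"claw":0.01},
--
{"dx":0.005,"dy":-0.0,"dz":-0.006,"wx":0.0,"wy":0.0,"wz":0.0,"claw":0.01},
--
{"dx":0.006,"dy":-0.0,"dz":-0.006,"wx":0.0,"wy":0.0,"wz":0.0,"claw":0.01},
--
{"dx":0.006,"dy":-0.0,"dz":-0.004,"wx":0.0,"wy":0.0,"wz":0.0,"claw":0.01},
--
{"dx":0.008,"dy":-0.0,"dz":-0.004,"wx":0.0,"wy":0.0,"wz":0.0,"claw":0.01},
--
```

Emit:
drive_tool([
  {"dx":-0.004,"dy":0,"dz":-0.007,"wx":0,"wy":0,"wz":0,"claw":0.01},
  {"dx":-0.003,"dy":0,"dz":-0.008,"wx":0,"wy":0,"wz":0,"claw":0.01},
  {"dx":-0.002,"dy":0,"dz":-0.007,"wx":0,"wy":0,"wz":0,"claw":0.01},
  {"dx":0,"dy":0,"dz":-0.008,"wx":0,"wy":0,"wz":0,"claw":0.01},
  {"dx":0.001,"dy":0,"dz":-0.008,"wx":0,"wy":0,"wz":0,"claw":0.01},
  {"dx":0.002,"dy":0,"dz":-0.008,"wx":0,"wy":0,"wz":0,"claw":0.01},
])

```text
t: 3.2
eef_pos: [0.421, -0.0728, 0.131]
tool_rot: [-0.001, 0.999, -0.04, 0.001]
contact_force: [1.2, 5.4, -5.0]
gripper_width: 0.234
grasp_force: 24.6
```

Forces stay small, so I continue along the arc.

Emit:
drive_tool([
  {"dx":0.003,"dy":0,"dz":-0.007,"wx":0,"wy":0,"wz":0,"claw":0.01},
  {"dx":0.005,"dy":0,"dz":-0.006,"wx":0,"wy":0,"wz":0,"claw":0.01},
  {"dx":0.006,"dy":0,"dz":-0.006,"wx":0,"wy":0,"wz":0,"claw":0.01},
  {"dx":0.006,"dy":0,"dz":-0.004,"wx":0,"wy":0,"wz":0,"claw":0.01},
  {"dx":0.008,"dy":0,"dz":-0.004,"wx":0,"wy":0,"wz":0,"claw":0.01},
  {"dx":0,"dy":0,"dz":0,"wx":0,"wy":0,"wz":0,"claw":0.01},
  {"dx":0,"dy":0,"dz":0,"wx":0,"wy":0,"wz":0,"claw":0.045},
  {"dx":0,"dy":0,"dz":0,"wx":0,"wy":0,"wz":0,"claw":0.045},
  {"dx":0,"dy":0,"dz":-0.05,"wx":0,"wy":0,"wz":0,"claw":0.045},
  {"dx":0,"dy":0,"dz":-0.03,"wx":0,"wy":0,"wz":0,"claw":0.045},
])

```text
t: 4.45
eef_pos: [0.449, -0.0763, 0.2384]
tool_rot: [0.0, 0.999, -0.04, 0.001]
contact_force: [0.3, -0.4, 0.1]
gripper_width: 0.525
grasp_force: 0.0
```

```bash
python3 - <<'E'
from h import *
o=get_obs(); print(toloc(o["eef_pos"]))
im,d,K,W=grab("side"); cv2.imwrite("pics/s2.png",cv2.cvtColor(cv2.resize(im[140:300,180:380],None,fx=3,fy=3),cv2.COLOR_RGB2BGR))
k=loc(-.099,.0585,.110)
plan([(loc(-.099,.0585,.19),down(-4.4),.045),(k,down(-4.4),.045)])
E
```

```text
[-0.08672466 -0.07212125  0.23843256]
{"dx":-0.005,"dy":-0.044,"dz":0.017,"wx":0.0,"wy":-0.1,"wz":-0.1,"claw":0.045},
{"dx":-0.005,"dy":-0.043,"dz":0.017,"wx":0.0,"wy":-0.1,"wz":-0.1,"claw":0.045},
{"dx":-0.005,"dy":-0.044,"dz":0.018,"wx":0.0,"wy":-0.1,"wz":-0.1,"claw":0.045},
--
{"dx":0.0,"dy":0.0,"dz":0.04,"wx":0.0,"wy":-0.1,"wz":0.0,"claw":0.045},
{"dx":0.0,"dy":0.0,"dz":0.04,"wx":0.0,"wy":-0.1,"wz":0.0,"claw":0.045},
--
```

View pics/s2.png

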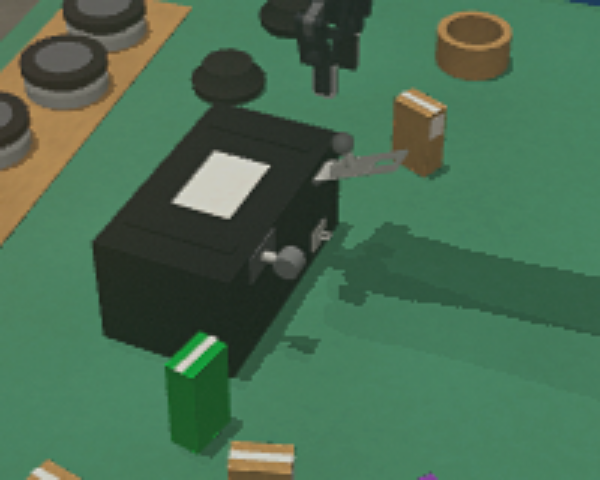

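Emit:
drive_tool([
  {"dx":-0.005,"dy":-0.044,"dz":0.017,"wx":0,"wy":0,"wz":0,"claw":0.045},
  {"dx":-0.005,"dy":-0.043,"dz":0.017,"wx":0,"wy":0,"wz":0,"claw":0.045},
  {"dx":-0.003,"dy":-0.044,"dz":0.018,"wx":0,"wy":0,"wz":0,"claw":0.045},
  {"dx":0,"dy":0,"dz":0.04,"wx":0,"wy":0,"wz":0,"claw":0.045},
  {"dx":0,"dy":0,"dz":0.04,"wx":0,"wy":0,"wz":0,"claw":0.045},
  {"dx":0,"dy":0,"dz":0,"wx":0,"wy":0,"wz":0,"claw":0.01},
  {"dx":0,"dy":0,"dz":0,"wx":0,"wy":0,"wz":0,"claw":0.01},
  {"dx":0,"dy":0,"dz":0,"wx":0,"wy":0,"wz":0,"claw":0.01},
], newtons=35)

```text
t: 5.5
eef_pos: [0.4457, 0.0558, 0.105]
tool_rot: [0.0, 0.999, -0.04, -0.0]
contact_force: [-1.4, 0.7, -9.0]
gripper_width: 0.227
grasp_force: 37.6
```

```bash
cat >> h.py <<'E'
def arc(H,angs,claw):
    o=get_obs(); p=toloc(o["eef_pos"]); g=np.array([p[0],p[2]]); R=quat(o["tool_rot"])
    off=R@[0,0,.006]; lo=toloc(CC+off); g=g+[lo[0],lo[2]]
    v=g-H; r=np.hypot(*v); a0=np.degrees(np.arctan2(v[1],-v[0])); print("r",r,"a0",a0,"width",o["gripper_width"])
    plan([(loc(H[0]-r*np.cos(np.radians(a)),p[1],H[1]+r*np.sin(np.radians(a)))-off,R,claw) for a in a0+np.array(angs)])
E
python3 - <<'E'
from h import *
arc(np.array([.07,.04]),np.r_[3,8,np.arange(16,112,8),110.5],.01)
E
```

```text
r 0.18008090960857337 a0 19.11508435322705 width 0.22701385336624982
{"dx":0.003,"dy":-0.0,"dz":-0.009,"wx":0.0,"wy":0.0,"wz":0.0,"claw":0.01},
--
{"dx":0.007,"dy":-0.0,"dz":-0.014,"wx":0.0,"wy":0.0,"wz":0.0,"claw":0.01},
--
{"dx":0.013,"dy":-0.0,"dz":-0.022,"wx":0.0,"wy":0.0,"wz":0.0,"claw":0.01},
--
{"dx":0.016,"dy":-0.0,"dz":-0.019,"wx":0.0,"wy":0.0,"wz":0.0,"claw":0.01},
--
{"dx":0.018,"dy":-0.0,"dz":-0.017,"wx":0.0,"wy":0.0,"wz":0.0,"claw":0.01},
--
{"dx":0.021,"dy":-0.0,"dz":-0.015,"wx":0.0,"wy":0.0,"wz":0.0,"claw":0.01},
--
{"dx":0.022,"dy":-0.0,"dz":-0.011,"wx":0.0,"wy":0.0,"wz":0.0,"claw":0.01},
--
{"dx":0.024,"dy":-0.0,"dz":-0.008,"wx":0.0,"wy":0.0,"wz":0.0,"claw":0.01},
--
{"dx":0.025,"dy":-0.0,"dz":-0.005,"wx":0.0,"wy":0.0,"wz":0.0,"claw":0.01},
--
{"dx":0.025,"dy":-0.0,"dz":-0.001,"wx":0.0,"wy":0.0,"wz":0.0,"claw":0.01},
--
{"dx":0.025,"dy":-0.001,"dz":0.002,"wx":0.0,"wy":0.0,"wz":0.0,"claw":0.01},
--
{"dx":0.024,"dy":0.0,"dz":0.006,"wx":0.0,"wy":0.0,"wz":0.0,"claw":0.01},
--
{"dx":0.024,"dy":0.0,"dz":0.009,"wx":0.0,"wy":0.0,"wz":0.0,"claw":0.01},
--
{"dx":0.022,"dy":0.0,"dz":0.012,"wx":0.0,"wy":0.0,"wz":0.0,"claw":0.01},
--
{"dx":0.016,"dy":0.0,"dz":0.012,"wx":0.0,"wy":0.0,"wz":0.0,"claw":0.01},
--
```

Emit:
drive_tool([
  {"dx":0.003,"dy":0,"dz":-0.009,"wx":0,"wy":0,"wz":0,"claw":0.01},
  {"dx":0.007,"dy":0,"dz":-0.014,"wx":0,"wy":0,"wz":0,"claw":0.01},
  {"dx":0.013,"dy":0,"dz":-0.022,"wx":0,"wy":0,"wz":0,"claw":0.01},
  {"dx":0.016,"dy":0,"dz":-0.019,"wx":0,"wy":0,"wz":0,"claw":0.01},
  {"dx":0.018,"dy":0,"dz":-0.017,"wx":0,"wy":0,"wz":0,"claw":0.01},
])

```text
t: 6.12
eef_pos: [0.5019, 0.0512, 0.1863]
tool_rot: [0.0, 0.999, -0.04, -0.001]
contact_force: [1.7, 1.6, -15.6]
gripper_width: 0.227
grasp_force: 34.6
```

Emit:
drive_tool([
  {"dx":0.021,"dy":0,"dz":-0.015,"wx":0,"wy":0,"wz":0,"claw":0.01},
  {"dx":0.022,"dy":0,"dz":-0.011,"wx":0,"wy":0,"wz":0,"claw":0.01},
  {"dx":0.024,"dy":0,"dz":-0.008,"wx":0,"wy":0,"wz":0,"claw":0.01},
  {"dx":0.025,"dy":0,"dz":-0.005,"wx":0,"wy":0,"wz":0,"claw":0.01},
  {"dx":0.025,"dy":0,"dz":-0.001,"wx":0,"wy":0,"wz":0,"claw":0.01},
  {"dx":0.025,"dy":-0.001,"dz":0.002,"wx":0,"wy":0,"wz":0,"claw":0.01},
  {"dx":0.024,"dy":0,"dz":0.006,"wx":0,"wy":0,"wz":0,"claw":0.01},
  {"dx":0.024,"dy":0,"dz":0.009,"wx":0,"wy":0,"wz":0,"claw":0.01},
  {"dx":0.022,"dy":0,"dz":0.012,"wx":0,"wy":0,"wz":0,"claw":0.01},
  {"dx":0.012,"dy":0,"dz":0.009,"wx":0,"wy":0,"wz":0,"claw":0.01},
  {"dx":0,"dy":0,"dz":0,"wx":0,"wy":0,"wz":0,"claw":0.01},
])

```text
t: 7.5
eef_pos: [0.7288, 0.0329, 0.1888]
tool_rot: [0.0, 0.999, -0.041, 0.003]
contact_force: [8.0, -2.8, -0.2]
gripper_width: 0.228
grasp_force: 37.7
```

```bash
python3 - <<'E'
from h import *
arc(np.array([.07,.04]),[1],.01)
o=get_obs(); p=o["eef_pos"]
plan([(p,down(-4.4),.05),(np.array(p)+[0,0,.12],down(-4.4),.05),(loc(-.04,0,.36),down(-4.4),.085)])
E
```

```text
r 0.1826843113293542 a0 128.583833972773 width 0.22782200652609758
{"dx":0.002,"dy":-0.0,"dz":0.002,"wx":0.0,"wy":0.0,"wz":0.0,"claw":0.01},
--
{"dx":0.0,"dy":0.0,"dz":0.0,"wx":0.0,"wy":-0.3,"wz":-0.3,"claw":0.05},
--
{"dx":0.0,"dy":0.0,"dz":-0.04,"wx":0.0,"wy":-0.0,"wz":0.0,"claw":0.05},
{"dx":0.0,"dy":0.0,"dz":-0.04,"wx":0.0,"wy":-0.0,"wz":0.0,"claw":0.05},
{"dx":0.0,"dy":0.0,"dz":-0.04,"wx":0.0,"wy":-0.0,"wz":0.0,"claw":0.05},
--
{"dx":-0.045,"dy":0.012,"dz":-0.01,"wx":0.0,"wy":-0.0,"wz":0.0,"claw":0.085},
{"dx":-0.045,"dy":0.011,"dz":-0.011,"wx":0.0,"wy":-0.0,"wz":0.0,"claw":0.085},
{"dx":-0.044,"dy":0.012,"dz":-0.01,"wx":0.0,"wy":-0.0,"wz":0.0,"claw":0.085},
{"dx":-0.045,"dy":0.011,"dz":-0.01,"wx":0.0,"wy":-0.0,"wz":0.0,"claw":0.085},
{"dx":-0.045,"dy":0.012,"dz":-0.01,"wx":0.0,"wy":-0.0,"wz":0.0,"claw":0.085},
--
```

Emit:
drive_tool([
  {"dx":0,"dy":0,"dz":0,"wx":0,"wy":0,"wz":0,"claw":0.05},
  {"dx":0,"dy":0,"dz":0,"wx":0,"wy":0,"wz":0,"claw":0.05},
  {"dx":0,"dy":0,"dz":-0.04,"wx":0,"wy":0,"wz":0,"claw":0.05},
  {"dx":0,"dy":0,"dz":-0.05,"wx":0,"wy":0,"wz":0,"claw":0.05},
  {"dx":-0.03,"dy":0.012,"dz":-0.02,"wx":0,"wy":0,"wz":0,"claw":0.07},
  {"dx":-0.04,"dy":0.015,"dz":-0.02,"wx":0,"wy":0,"wz":0,"claw":0.07},
  {"dx":-0.04,"dy":0.015,"dz":0,"wx":0,"wy":0,"wz":0,"claw":0.07},
  {"dx":-0.04,"dy":0.015,"dz":0,"wx":0,"wy":0,"wz":0,"claw":0.07},
  {"dx":0,"dy":0,"dz":0,"wx":0,"wy":0,"wz":0,"claw":0.07},
])

```text
t: 8.62
eef_pos: [0.5695, -0.0112, 0.318]
tool_rot: [0.001, 0.999, -0.04, -0.0]
contact_force: [1.0, -0.2, -0.3]
gripper_width: 0.821
grasp_force: 0.0
```

```bash
python3 - <<'E'
from h import *
o=get_obs(); print(toloc(o["eef_pos"]))
im,d,K,W=grab("wrist"); save("w3",im); np.savez("w3.npz",im=im,d=d,K=K,W=W)
P=cloud(d,K,W);L=np.stack([toloc(p) for p in P.reshape(-1,3)]).reshape(P.shape)
H=cv2.cvtColor(im,cv2.COLOR_RGB2HSV)
m=(abs(L[...,0])<.06)&(abs(L[...,1])<.118)&(L[...,2]>.045)&(L[...,2]<.125)
q=L[m]
# segment by height along y profile
for y in np.arange(-.115,.12,.005):
    s=q[abs(q[:,1]-y)<.0025]
    print(round(y,3),len(s),(np.percentile(s[:,2],90).round(3),s[:,0].min().round(3),s[:,0].max().round(3)) if len(s)>5 else "")
E
```

```text
[0.02841508 0.00196875 0.31802161]
-0.115 0 
-0.11 0 
-0.105 0 
-0.1 0 
-0.095 0 
-0.09 0 
-0.085 0 
-0.08 0 
-0.075 0 
-0.07 0 
-0.065 0 
-0.06 0 
-0.055 0 
-0.05 0 
-0.045 9 (np.float64(0.108), np.float64(-0.025), np.float64(0.022))
-0.04 222 (np.float64(0.109), np.float64(-0.028), np.float64(0.022))
-0.035 224 (np.float64(0.109), np.float64(-0.028), np.float64(0.022))
-0.03 216 (np.float64(0.109), np.float64(-0.028), np.float64(0.022))
-0.025 226 (np.float64(0.109), np.float64(-0.028), np.float64(0.022))
-0.02 213 (np.float64(0.109), np.float64(-0.028), np.float64(0.022))
-0.015 253 (np.float64(0.109), np.float64(-0.028), np.float64(0.022))
-0.01 185 (np.float64(0.095), np.float64(-0.028), np.float64(0.022))
-0.005 191 (np.float64(0.095), np.float64(-0.028), np.float64(0.022))
0.0 190 (np.float64(0.095), np.float64(-0.028), np.float64(0.022))
0.005 191 (np.float64(0.095), np.float64(-0.028), np.float64(0.022))
0.01 205 (np.float64(0.095), np.float64(-0.029), np.float64(0.022))
0.015 199 (np.float64(0.095), np.float64(-0.028), np.float64(0.022))
0.02 141 (np.float64(0.093), np.floa
[... 204 characters left out ...]
oat64(-0.027), np.float64(0.023))
0.04 163 (np.float64(0.074), np.float64(-0.027), np.float64(0.023))
0.045 161 (np.float64(0.074), np.float64(-0.027), np.float64(0.023))
0.05 100 (np.float64(0.072), np.float64(-0.027), np.float64(0.023))
0.055 140 (np.float64(0.06), np.float64(-0.026), np.float64(0.023))
0.06 144 (np.float64(0.06), np.float64(-0.027), np.float64(0.023))
0.065 149 (np.float64(0.06), np.float64(-0.028), np.float64(0.023))
0.07 140 (np.float64(0.06), np.float64(-0.026), np.float64(0.023))
0.075 143 (np.float64(0.06), np.float64(-0.026), np.float64(0.023))
0.08 37 (np.float64(0.06), np.float64(-0.026), np.float64(0.023))
0.085 0 
0.09 0 
0.095 0 
0.1 0 
0.105 0 
0.11 0 
0.115 0
```

View pics/w3.png

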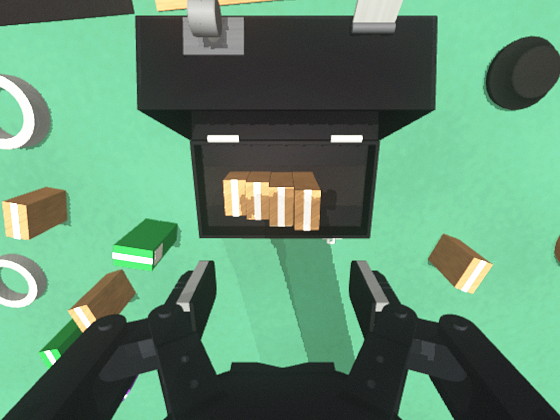

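The case is open. The row reads c8, c6, c3, c1 from right to left, touching, between about y=-43 and +81 mm.

```bash
python3 - <<'E'
from h import *
z=np.load("scene0.npz"); im,d,K,W=[z[k] for k in ("im","d","K","W")]
P=cloud(d,K,W); H=cv2.cvtColor(im,cv2.COLOR_RGB2HSV)
for nm,lo,hi in (("green",52,68),("purple",120,160)):
    m=(H[...,0]>lo)&(H[...,0]<hi)&(H[...,1]>120)&(P[...,2]>.03)
    m=cv2.morphologyEx(m.astype(np.uint8),cv2.MORPH_CLOSE,np.ones((5,5)))
    for ce,Q in comps(im,d,K,W,m,40):
        zt=np.percentile(Q[:,2],97); print(nm,ce.round(),zt.round(3),rect(Q[Q[:,2]>zt-.007]))
Y=85.6; D=down(Y); x=-.003
print("c8")
s=plan([(loc(x,-.028,.2),D,.07),(loc(x,-.028,.092),D,.07),(loc(x,-.028,.092),D,.03),(loc(x,-.028,.098),D,.03),(loc(x,-.102,.098),D,.03),(loc(x,-.102,.092),D,.03)])
E
```

```text
green [378. 147.] 0.099 (array([324.7, 344.7]), array([50.5, 33. ]), 10.4)
green [345. 198.] 0.099 (array([487.4, 187.5]), array([47.7, 31.6]), 74.2)
purple [352. 131.] 0.099 (array([268.8, 276.8]), array([47.5, 30.2]), 50.9)
c8
{"dx":-0.003,"dy":0.003,"dz":0.01,"wx":0.0,"wy":-0.0,"wz":-7.5,"claw":0.07},
{"dx":-0.003,"dy":0.002,"dz":0.01,"wx":0.0,"wy":-0.0,"wz":-7.5,"claw":0.07},
{"dx":-0.003,"dy":0.002,"dz":0.01,"wx":0.0,"wy":-0.0,"wz":-7.5,"claw":0.07},
{"dx":-0.004,"dy":0.001,"dz":0.009,"wx":0.0,"wy":-0.0,"wz":-7.5,"claw":0.07},
{"dx":-0.003,"dy":0.001,"dz":0.01,"wx":0.0,"wy":-0.0,"wz":-7.5,"claw":0.07},
{"dx":-0.004,"dy":0.0,"dz":0.01,"wx":0.0,"wy":-0.0,"wz":-7.5,"claw":0.07},
{"dx":-0.004,"dy":0.0,"dz":0.01,"wx":0.0,"wy":-0.0,"wz":-7.5,"claw":0.07},
{"dx":-0.004,"dy":-0.001,"dz":0.01,"wx":0.0,"wy":-0.0,"wz":-7.5,"claw":0.07},
{"dx":-0.003,"dy":-0.001,"dz":0.01,"wx":0.0,"wy":-0.0,"wz":-7.5,"claw":0.07},
{"dx":-0.004,"dy":-0.001,"dz":0.009,"wx":0.0,"wy":-0.0,"wz":-7.5,"claw":0.07},
{"dx":-0.003,"dy":-0.002,"dz":0.01,"wx":0.0,"wy":-0.0,"wz":-7.5,"claw":0.07},
{"dx":-0.003,"dy":-0.003,"dz":0.01,"wx":0.0,"wy":-0.0,"wz":-7.5,"claw":0.07},
--
{"dx":0.0,"dy":0.0,"dz":0.036,"wx":0.0,"wy":0.0,"wz":-0.1,"claw":0.07},
{"dx":0.0,"dy":0.0,"dz":0.036,"wx":0.0,"wy":0.0,"wz":-0.1,"claw":0.07},
{"dx":0.0,"dy":0.0,"dz":0.036,"wx":0.0,"wy":0.0,"wz":-0.1,"claw":0.07},
--
{"dx":0.0,"dy":0.0,"dz":0.0,"wx":0.1,"wy":0.0,"wz":0.1,"claw":0.03},
--
{"dx":0.0,"dy":0.0,"dz":-0.006,"wx":-0.0,"wy":0.0,"wz":0.0,"claw":0.03},
--
{"dx":-0.037,"dy":0.0,"dz":0.0,"wx":-0.0,"wy":0.0,"wz":0.0,"claw":0.03},
{"dx":-0.037,"dy":0.0,"dz":0.0,"wx":-0.0,"wy":0.0,"wz":0.0,"claw":0.03},
--
{"dx":0.0,"dy":0.0,"dz":0.006,"wx":-0.0,"wy":0.0,"wz":0.0,"claw":0.03},
--
```

Emit:
drive_tool([
  {"dx":-0.004,"dy":0.003,"dz":0.012,"wx":0,"wy":0,"wz":-9,"claw":0.07},
  {"dx":-0.004,"dy":0.003,"dz":0.012,"wx":0,"wy":0,"wz":-9,"claw":0.07},
  {"dx":-0.004,"dy":0.002,"dz":0.012,"wx":0,"wy":0,"wz":-9,"claw":0.07},
  {"dx":-0.004,"dy":0.001,"dz":0.012,"wx":0,"wy":0,"wz":-9,"claw":0.07},
  {"dx":-0.004,"dy":0,"dz":0.012,"wx":0,"wy":0,"wz":-9,"claw":0.07},
  {"dx":-0.005,"dy":0,"dz":0.012,"wx":0,"wy":0,"wz":-9,"claw":0.07},
  {"dx":-0.005,"dy":-0.001,"dz":0.012,"wx":0,"wy":0,"wz":-9,"claw":0.07},
  {"dx":-0.005,"dy":-0.002,"dz":0.012,"wx":0,"wy":0,"wz":-9,"claw":0.07},
  {"dx":-0.004,"dy":-0.002,"dz":0.012,"wx":0,"wy":0,"wz":-9,"claw":0.07},
  {"dx":-0.004,"dy":-0.003,"dz":0.01,"wx":0,"wy":0,"wz":-9,"claw":0.07},
  {"dx":0,"dy":0,"dz":0,"wx":0,"wy":0,"wz":0,"claw":0.07},
])

```text
t: 10.05
eef_pos: [0.535, -0.0391, 0.1987]
tool_rot: [-0.001, 0.735, 0.678, 0.0]
contact_force: [-0.2, -0.4, 0.3]
gripper_width: 0.821
grasp_force: 0.0
```

```bash
cat > mv.py <<'E'
from h import *
import sys
# args: xfrom yfrom xto yto ztcp [lift]
x0,y0,x1,y1,z=map(float,sys.argv[1:6]); lift=float(sys.argv[6]) if len(sys.argv)>6 else .006
D=down(85.6); o=get_obs(); print("at",toloc(o["eef_pos"]).round(4),"yaw",np.degrees(np.arctan2(*quat(o["tool_rot"])[[1,0],0])).round(1))
zs=max(o["eef_pos"][2],z+.03)
w=[(loc(x0,y0,zs),D,.07),(loc(x0,y0,z),D,.07),(loc(x0,y0,z),D,.03),(loc(x0,y0,z+lift),D,.03),(loc(x1,y1,z+lift),D,.03),(loc(x1,y1,z),D,.03)]
plan(w)
E
python3 mv.py -.003 -.028 -.003 -.102 .092
```

```text
at [-0.0038 -0.0284  0.1987] yaw 85.4
{"dx":0.0,"dy":0.001,"dz":-0.0,"wx":-0.1,"wy":-0.1,"wz":-0.2,"claw":0.07},
--
{"dx":0.0,"dy":-0.0,"dz":0.036,"wx":0.0,"wy":0.0,"wz":-0.0,"claw":0.07},
{"dx":0.0,"dy":-0.0,"dz":0.035,"wx":0.0,"wy":0.0,"wz":-0.0,"claw":0.07},
{"dx":0.001,"dy":-0.0,"dz":0.036,"wx":0.0,"wy":0.0,"wz":-0.0,"claw":0.07},
--
{"dx":-0.0,"dy":-0.0,"dz":-0.0,"wx":0.0,"wy":0.0,"wz":-0.0,"claw":0.03},
--
{"dx":-0.0,"dy":-0.0,"dz":-0.006,"wx":0.0,"wy":0.0,"wz":-0.0,"claw":0.03},
--
{"dx":-0.037,"dy":-0.0,"dz":-0.0,"wx":0.0,"wy":0.0,"wz":-0.0,"claw":0.03},
{"dx":-0.037,"dy":-0.0,"dz":-0.0,"wx":0.0,"wy":0.0,"wz":-0.0,"claw":0.03},
--
{"dx":-0.0,"dy":-0.0,"dz":0.006,"wx":0.0,"wy":0.0,"wz":-0.0,"claw":0.03},
--
```

Emit:
drive_tool([
  {"dx":0,"dy":0.001,"dz":0.036,"wx":0,"wy":0,"wz":-0.2,"claw":0.07},
  {"dx":0,"dy":0,"dz":0.035,"wx":0,"wy":0,"wz":0,"claw":0.07},
  {"dx":0.001,"dy":0,"dz":0.036,"wx":0,"wy":0,"wz":0,"claw":0.07},
  {"dx":0,"dy":0,"dz":0,"wx":0,"wy":0,"wz":0,"claw":0.03},
  {"dx":0,"dy":0,"dz":0,"wx":0,"wy":0,"wz":0,"claw":0.03},
  {"dx":0,"dy":0,"dz":0,"wx":0,"wy":0,"wz":0,"claw":0.03},
  {"dx":0,"dy":0,"dz":-0.006,"wx":0,"wy":0,"wz":0,"claw":0.03},
  {"dx":-0.024,"dy":0,"dz":0,"wx":0,"wy":0,"wz":0,"claw":0.03},
  {"dx":-0.024,"dy":0,"dz":0,"wx":0,"wy":0,"wz":0,"claw":0.03},
  {"dx":-0.024,"dy":0,"dz":0,"wx":0,"wy":0,"wz":0,"claw":0.03},
  {"dx":0,"dy":0,"dz":0,"wx":0,"wy":0,"wz":0,"claw":0.03},
  {"dx":0,"dy":0,"dz":0.005,"wx":0,"wy":0,"wz":0,"claw":0.03},
], newtons=40)

```text
t: 11.55
eef_pos: [0.5309, -0.1096, 0.0941]
tool_rot: [0.001, 0.733, 0.68, 0.001]
contact_force: [1.0, 0.5, -1.8]
gripper_width: 0.584
grasp_force: 45.9
```

Emit:
drive_tool([
  {"dx":0,"dy":0,"dz":0.002,"wx":0,"wy":0,"wz":0,"claw":0.03},
  {"dx":0,"dy":0,"dz":0,"wx":0,"wy":0,"wz":0,"claw":0.07},
  {"dx":0,"dy":0,"dz":0,"wx":0,"wy":0,"wz":0,"claw":0.07},
  {"dx":0,"dy":0,"dz":-0.04,"wx":0,"wy":0,"wz":0,"claw":0.07},
  {"dx":0.052,"dy":0,"dz":-0.01,"wx":0,"wy":0,"wz":0,"claw":0.07},
  {"dx":0.05,"dy":0,"dz":0,"wx":0,"wy":0,"wz":0,"claw":0.07},
  {"dx":0,"dy":0,"dz":0,"wx":0,"wy":0,"wz":0,"claw":0.07},
])

```text
t: 12.42
eef_pos: [0.5384, -0.0032, 0.1421]
tool_rot: [-0.0, 0.731, 0.683, 0.002]
contact_force: [-0.5, -0.7, 0.1]
gripper_width: 0.817
grasp_force: 0.0
```

```bash
python3 mv.py -.003 .003 -.003 -.033 .078
```

```text
at [-0.0032  0.0076  0.1421] yaw 86.1
{"dx":-0.005,"dy":0.0,"dz":-0.0,"wx":0.1,"wy":-0.1,"wz":0.5,"claw":0.07},
--
{"dx":0.0,"dy":0.0,"dz":0.032,"wx":-0.0,"wy":-0.0,"wz":-0.0,"claw":0.07},
{"dx":0.0,"dy":0.0,"dz":0.032,"wx":-0.0,"wy":-0.0,"wz":-0.0,"claw":0.07},
--
{"dx":0.0,"dy":0.0,"dz":0.0,"wx":-0.0,"wy":-0.0,"wz":-0.0,"claw":0.03},
--
{"dx":0.0,"dy":0.0,"dz":-0.006,"wx":-0.0,"wy":-0.0,"wz":-0.0,"claw":0.03},
--
{"dx":-0.036,"dy":0.0,"dz":0.0,"wx":-0.0,"wy":-0.0,"wz":-0.0,"claw":0.03},
--
{"dx":0.0,"dy":0.0,"dz":0.006,"wx":-0.0,"wy":-0.0,"wz":-0.0,"claw":0.03},
--
```

Emit:
drive_tool([
  {"dx":-0.005,"dy":0,"dz":0.02,"wx":0,"wy":0,"wz":0.5,"claw":0.07},
  {"dx":0,"dy":0,"dz":0.022,"wx":0,"wy":0,"wz":0,"claw":0.07},
  {"dx":0,"dy":0,"dz":0.022,"wx":0,"wy":0,"wz":0,"claw":0.07},
  {"dx":0,"dy":0,"dz":0,"wx":0,"wy":0,"wz":0,"claw":0.03},
  {"dx":0,"dy":0,"dz":0,"wx":0,"wy":0,"wz":0,"claw":0.03},
  {"dx":0,"dy":0,"dz":0,"wx":0,"wy":0,"wz":0,"claw":0.03},
  {"dx":0,"dy":0,"dz":-0.006,"wx":0,"wy":0,"wz":0,"claw":0.03},
  {"dx":-0.018,"dy":0,"dz":0,"wx":0,"wy":0,"wz":0,"claw":0.03},
  {"dx":-0.018,"dy":0,"dz":0,"wx":0,"wy":0,"wz":0,"claw":0.03},
  {"dx":0,"dy":0,"dz":0,"wx":0,"wy":0,"wz":0,"claw":0.03},
  {"dx":0,"dy":0,"dz":0.006,"wx":0,"wy":0,"wz":0,"claw":0.03},
  {"dx":0,"dy":0,"dz":0,"wx":0,"wy":0,"wz":0,"claw":0.03},
])

```text
t: 13.92
eef_pos: [0.5344, -0.0488, 0.0768]
tool_rot: [-0.0, 0.736, 0.677, -0.0]
contact_force: [-0.9, -0.7, -1.0]
gripper_width: 0.581
grasp_force: 44.5
```

Emit:
drive_tool([
  {"dx":0,"dy":0,"dz":0,"wx":0,"wy":0,"wz":0,"claw":0.07},
  {"dx":0,"dy":0,"dz":0,"wx":0,"wy":0,"wz":0,"claw":0.07},
  {"dx":0,"dy":0,"dz":-0.04,"wx":0,"wy":0,"wz":0,"claw":0.07},
  {"dx":0.05,"dy":0,"dz":0,"wx":0,"wy":0,"wz":0,"claw":0.07},
  {"dx":0.049,"dy":0,"dz":0,"wx":0,"wy":0,"wz":0,"claw":0.07},
  {"dx":0,"dy":0,"dz":0,"wx":0,"wy":0,"wz":0,"claw":0.07},
])

```text
t: 14.68
eef_pos: [0.5432, 0.0547, 0.1181]
tool_rot: [-0.0, 0.734, 0.679, 0.002]
contact_force: [-0.1, -0.3, -0.2]
gripper_width: 0.818
grasp_force: 0.0
```

```bash
python3 mv.py -.003 .066 -.003 .101 .052
```

```text
at [-0.0029  0.0657  0.1181] yaw 85.6
{"dx":0.0,"dy":-0.0,"dz":0.0,"wx":0.1,"wy":-0.2,"wz":-0.0,"claw":0.07},
--
{"dx":0.0,"dy":-0.0,"dz":0.033,"wx":-0.0,"wy":0.0,"wz":-0.0,"claw":0.07},
{"dx":0.0,"dy":-0.0,"dz":0.033,"wx":-0.0,"wy":0.0,"wz":-0.0,"claw":0.07},
--
{"dx":0.0,"dy":-0.0,"dz":0.0,"wx":-0.0,"wy":0.0,"wz":-0.0,"claw":0.03},
--
{"dx":0.0,"dy":-0.0,"dz":-0.006,"wx":-0.0,"wy":0.0,"wz":-0.0,"claw":0.03},
--
{"dx":0.035,"dy":-0.0,"dz":0.0,"wx":-0.0,"wy":0.0,"wz":-0.0,"claw":0.03},
--
{"dx":0.0,"dy":-0.0,"dz":0.006,"wx":-0.0,"wy":0.0,"wz":-0.0,"claw":0.03},
--
```

Emit:
drive_tool([
  {"dx":0,"dy":0,"dz":0.022,"wx":0,"wy":0,"wz":0,"claw":0.07},
  {"dx":0,"dy":0,"dz":0.022,"wx":0,"wy":0,"wz":0,"claw":0.07},
  {"dx":0,"dy":0,"dz":0.022,"wx":0,"wy":0,"wz":0,"claw":0.07},
  {"dx":0,"dy":0,"dz":0,"wx":0,"wy":0,"wz":0,"claw":0.03},
  {"dx":0,"dy":0,"dz":0,"wx":0,"wy":0,"wz":0,"claw":0.03},
  {"dx":0,"dy":0,"dz":0,"wx":0,"wy":0,"wz":0,"claw":0.03},
  {"dx":0,"dy":0,"dz":-0.006,"wx":0,"wy":0,"wz":0,"claw":0.03},
  {"dx":0.017,"dy":0,"dz":0,"wx":0,"wy":0,"wz":0,"claw":0.03},
  {"dx":0.018,"dy":0,"dz":0,"wx":0,"wy":0,"wz":0,"claw":0.03},
  {"dx":0,"dy":0,"dz":0,"wx":0,"wy":0,"wz":0,"claw":0.03},
  {"dx":0,"dy":0,"dz":0.006,"wx":0,"wy":0,"wz":0,"claw":0.03},
  {"dx":0,"dy":0,"dz":0,"wx":0,"wy":0,"wz":0,"claw":0.03},
])

```text
t: 16.18
eef_pos: [0.5457, 0.0842, 0.0509]
tool_rot: [-0.0, 0.736, 0.677, -0.0]
contact_force: [0.1, -0.5, -1.8]
gripper_width: 0.58
grasp_force: 43.3
```

Emit:
drive_tool([
  {"dx":0,"dy":0,"dz":0,"wx":0,"wy":0,"wz":0,"claw":0.07},
  {"dx":0,"dy":0,"dz":0,"wx":0,"wy":0,"wz":0,"claw":0.07},
  {"dx":0,"dy":0,"dz":-0.05,"wx":0,"wy":0,"wz":0,"claw":0.07},
  {"dx":-0.033,"dy":0,"dz":0,"wx":0,"wy":0,"wz":0,"claw":0.07},
  {"dx":-0.033,"dy":0,"dz":0,"wx":0,"wy":0,"wz":0,"claw":0.07},
  {"dx":0,"dy":0,"dz":0,"wx":0,"wy":0,"wz":0,"claw":0.07},
])

```text
t: 16.92
eef_pos: [0.54, 0.0147, 0.1012]
tool_rot: [0.001, 0.738, 0.675, -0.001]
contact_force: [-0.2, 0.1, 0.0]
gripper_width: 0.823
grasp_force: 0.0
```

```bash
python3 mv.py -.003 .0355 -.003 .068 .062
```

```text
at [-0.003   0.0256  0.1012] yaw 84.9
{"dx":0.01,"dy":-0.0,"dz":-0.0,"wx":-0.0,"wy":0.1,"wz":-0.7,"claw":0.07},
--
{"dx":-0.0,"dy":-0.0,"dz":0.039,"wx":-0.0,"wy":0.0,"wz":-0.0,"claw":0.07},
--
{"dx":-0.0,"dy":-0.0,"dz":0.0,"wx":-0.0,"wy":0.0,"wz":-0.0,"claw":0.03},
--
{"dx":-0.0,"dy":-0.0,"dz":-0.006,"wx":-0.0,"wy":0.0,"wz":-0.0,"claw":0.03},
--
{"dx":0.032,"dy":-0.0,"dz":0.0,"wx":-0.0,"wy":0.0,"wz":-0.0,"claw":0.03},
--
{"dx":0.0,"dy":-0.0,"dz":0.006,"wx":-0.0,"wy":0.0,"wz":-0.0,"claw":0.03},
--
```

Emit:
drive_tool([
  {"dx":0.01,"dy":0,"dz":0.01,"wx":0,"wy":0,"wz":-0.7,"claw":0.07},
  {"dx":0,"dy":0,"dz":0.029,"wx":0,"wy":0,"wz":0,"claw":0.07},
  {"dx":0,"dy":0,"dz":0,"wx":0,"wy":0,"wz":0,"claw":0.07},
  {"dx":0,"dy":0,"dz":0,"wx":0,"wy":0,"wz":0,"claw":0.03},
  {"dx":0,"dy":0,"dz":0,"wx":0,"wy":0,"wz":0,"claw":0.03},
  {"dx":0,"dy":0,"dz":0,"wx":0,"wy":0,"wz":0,"claw":0.03},
  {"dx":0,"dy":0,"dz":-0.006,"wx":0,"wy":0,"wz":0,"claw":0.03},
  {"dx":0.014,"dy":0,"dz":0,"wx":0,"wy":0,"wz":0,"claw":0.03},
  {"dx":0.014,"dy":0,"dz":0,"wx":0,"wy":0,"wz":0,"claw":0.03},
  {"dx":0,"dy":0,"dz":0,"wx":0,"wy":0,"wz":0,"claw":0.03},
  {"dx":0,"dy":0,"dz":0,"wx":0,"wy":0,"wz":0,"claw":0.03},
])

```text
t: 18.3
eef_pos: [0.5429, 0.0545, 0.0682]
tool_rot: [0.001, 0.733, 0.681, -0.002]
contact_force: [-1.2, -6.6, 1.8]
gripper_width: 0.576
grasp_force: 42.7
```

```bash
python3 - <<'E'
from h import *
o=get_obs();print(toloc(o["eef_pos"]),o["gripper_width"])
E
```

```text
[-0.00317886  0.06546984  0.06819128] 0.5761115206065418
```

Emit:
drive_tool([
  {"dx":-0.003,"dy":0,"dz":0,"wx":0,"wy":0,"wz":0,"claw":0.03},
  {"dx":0,"dy":0,"dz":0.006,"wx":0,"wy":0,"wz":0,"claw":0.03},
  {"dx":0,"dy":0,"dz":0,"wx":0,"wy":0,"wz":0,"claw":0.03},
  {"dx":0,"dy":0,"dz":0,"wx":0,"wy":0,"wz":0,"claw":0.07},
  {"dx":0,"dy":0,"dz":0,"wx":0,"wy":0,"wz":0,"claw":0.07},
  {"dx":0,"dy":0,"dz":-0.05,"wx":0,"wy":0,"wz":0,"claw":0.07},
  {"dx":-0.03,"dy":0,"dz":-0.04,"wx":0,"wy":0,"wz":0,"claw":0.07},
  {"dx":-0.03,"dy":0,"dz":-0.04,"wx":0,"wy":0,"wz":0,"claw":0.07},
  {"dx":0,"dy":0,"dz":-0.05,"wx":0,"wy":0,"wz":0,"claw":0.07},
  {"dx":0,"dy":0,"dz":0,"wx":0,"wy":0,"wz":0,"claw":0.07},
  {"dx":0,"dy":0,"dz":0,"wx":0,"wy":0,"wz":0,"claw":0.07},
])

```text
t: 19.68
eef_pos: [0.5383, -0.0064, 0.2418]
tool_rot: [-0.0, 0.732, 0.681, -0.0]
contact_force: [-0.3, -0.2, -1.1]
gripper_width: 0.823
grasp_force: 0.0
```

```bash
cat > row.py <<'E'
from h import *
import sys
def row(tag):
    o=get_obs(); print("tcp",toloc(o["eef_pos"]).round(4))
    im,d,K,W=grab("wrist"); save(tag,im)
    P=cloud(d,K,W); v=P-CC; c,s=np.cos(CY),np.sin(CY)
    L=np.stack([v[...,0]*c+v[...,1]*s,-v[...,0]*s+v[...,1]*c,v[...,2]],-1)
    for k,h in enumerate([54,61,68,75,82,89,96,103],1):
        zt=h/1000+.0055
        m=(abs(L[...,0])<.06)&(abs(L[...,1])<.125)&(abs(L[...,2]-zt)<.0035)
        m=cv2.morphologyEx(m.astype(np.uint8),cv2.MORPH_OPEN,np.ones((3,3)))
        n,l,st,ce=cv2.connectedComponentsWithStats(m)
        if n<2: continue
        i=1+np.argmax(st[1:,4])
        if st[i,4]<250: continue
        q=L[l==i]; r=rect(q); print("c%d"%k,st[i,4],"ctr",r[0],r[1],r[2],"z",np.median(q[:,2]).round(4),"yr",np.percentile(q[:,1],[2,98]).round(4))
    return L,im
if __name__=="__main__":
    L,im=row(sys.argv[1])
    q=L[(abs(L[...,2]-.04)<.004)&(abs(L[...,0])<.04)&(abs(abs(L[...,1])-.12)<.02)]; print("walls",[ (np.percentile(a,[5,95]).round(4) if len(a) else 0) for a in (q[q[:,1]<0,1],q[q[:,1]>0,1])])
E
python3 row.py w4
```

```text
tcp [-0.0031  0.0044  0.2418]
c1 1777 ctr [ -3.2 103.5] [50.1 29.1] 0.1 z 0.0593 yr [0.0891 0.1179]
c3 1756 ctr [-2.9 73.7] [50.  28.8] 0.3 z 0.0733 yr [0.0595 0.088 ]
c6 1451 ctr [ -3.4 -30.6] [30.6 49.9] 89.2 z 0.0944 yr [-0.0447 -0.0159]
c8 1310 ctr [ -2.8 -97.5] [30.9 50. ] 89.7 z 0.1085 yr [-0.112  -0.0831]
walls [array([-0.1255, -0.1204]), array([0.1192, 0.1235])]
```

View pics/w4.png

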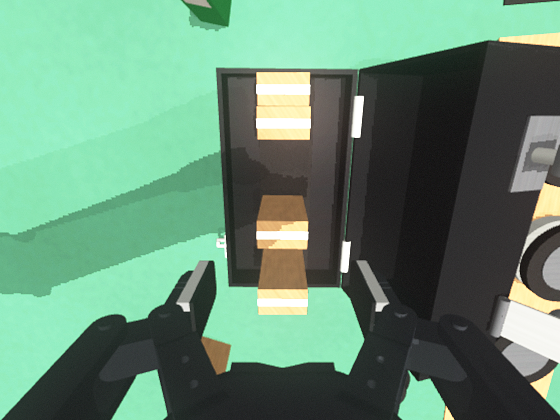

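```bash
cat > loose.py <<'E'
from h import *
import sys
def find(name):
    im,d,K,W=grab(name); P=cloud(d,K,W); H=cv2.cvtColor(im,cv2.COLOR_RGB2HSV)
    v=P-CC; lx=v[...,0]*np.cos(CY)+v[...,1]*np.sin(CY); ly=-v[...,0]*np.sin(CY)+v[...,1]*np.cos(CY)
    incase=(abs(lx)<.075)&(abs(ly)<.13)
    br=(H[...,0]>8)&(H[...,0]<28)&(H[...,1]>60)&(P[...,2]>.03)&(P[...,2]<.13)&(P[...,0]>.28)&(P[...,0]<.8)&(abs(P[...,1])<.55)&~incase
    m=cv2.morphologyEx(br.astype(np.uint8),cv2.MORPH_CLOSE,np.ones((5,5)))
    for ce,Q in comps(im,d,K,W,m,60):
        Q=Q[(Q[:,2]>.03)&(Q[:,2]<.13)]; zt=np.percentile(Q[:,2],97)
        if zt>.055: 
            r=rect(Q[abs(Q[:,2]-zt)<.005]); a=r[2]+(0 if r[1][0]>r[1][1] else 90); a=(a+90)%180-90
            print(name,ce.round(),"top",zt.round(4),r,"long axis",round(a,1),"tool yaw",round(a+90,1))
    return im
if __name__=="__main__":
    for n in sys.argv[1:]: find(n)
E
python3 loose.py scene
python3 - <<'E'
from h import *
plan([(np.array([.394,.278,.21]),down(104),.075)])
E
```

```text
scene [364. 168.] top 0.098 (array([394.4, 277.3]), array([51. , 31.6]), 12.4) long axis 12.4 tool yaw 102.4
scene [183. 205.] top 0.0846 (array([ 416.1, -260.7]), array([30.9, 50.8]), 66.8) long axis -23.2 tool yaw 66.8
scene [401. 207.] top 0.078 (array([541.5, 340.5]), array([29.3, 51.2]), 75.2) long axis -14.8 tool yaw 75.2
{"dx":0.039,"dy":-0.023,"dz":0.004,"wx":-0.0,"wy":-0.0,"wz":-2.6,"claw":0.075},
{"dx":0.04,"dy":-0.022,"dz":0.005,"wx":-0.0,"wy":-0.0,"wz":-2.6,"claw":0.075},
{"dx":0.041,"dy":-0.02,"dz":0.004,"wx":-0.0,"wy":-0.0,"wz":-2.6,"claw":0.075},
{"dx":0.042,"dy":-0.018,"dz":0.005,"wx":-0.0,"wy":-0.0,"wz":-2.6,"claw":0.075},
{"dx":0.043,"dy":-0.016,"dz":0.004,"wx":-0.0,"wy":-0.0,"wz":-2.6,"claw":0.075},
{"dx":0.043,"dy":-0.014,"dz":0.005,"wx":-0.0,"wy":-0.0,"wz":-2.6,"claw":0.075},
{"dx":0.044,"dy":-0.012,"dz":0.004,"wx":-0.0,"wy":-0.0,"wz":-2.6,"claw":0.075},
--
```

Emit:
drive_tool([
  {"dx":0.039,"dy":-0.023,"dz":0.004,"wx":0,"wy":0,"wz":-2.6,"claw":0.075},
  {"dx":0.04,"dy":-0.022,"dz":0.005,"wx":0,"wy":0,"wz":-2.6,"claw":0.075},
  {"dx":0.041,"dy":-0.02,"dz":0.004,"wx":0,"wy":0,"wz":-2.6,"claw":0.075},
  {"dx":0.042,"dy":-0.018,"dz":0.005,"wx":0,"wy":0,"wz":-2.6,"claw":0.075},
  {"dx":0.043,"dy":-0.016,"dz":0.004,"wx":0,"wy":0,"wz":-2.6,"claw":0.075},
  {"dx":0.043,"dy":-0.014,"dz":0.005,"wx":0,"wy":0,"wz":-2.6,"claw":0.075},
  {"dx":0.044,"dy":-0.012,"dz":0.004,"wx":0,"wy":0,"wz":-2.6,"claw":0.075},
  {"dx":0,"dy":0,"dz":0,"wx":0,"wy":0,"wz":0,"claw":0.075},
  {"dx":0,"dy":0,"dz":0,"wx":0,"wy":0,"wz":0,"claw":0.075},
])

```text
t: 20.9
eef_pos: [0.3943, 0.2774, 0.2103]
tool_rot: [-0.0, 0.615, 0.788, -0.001]
contact_force: [0.4, 0.3, -0.4]
gripper_width: 0.878
grasp_force: 0.0
```

```bash
python3 loose.py wrist; python3 - <<'E'
from h import *
o=get_obs();print(o["eef_pos"],np.degrees(np.arctan2(*quat(o["tool_rot"])[[1,0],0])))
E
```

```text
wrist [453. 172.] top 0.0764 (array([539.6, 340.7]), array([29.7, 51.5]), 74.7) long axis -15.3 tool yaw 74.7
wrist [280. 192.] top 0.0974 (array([388.8, 287.1]), array([48.9, 11.4]), 13.8) long axis 13.8 tool yaw 103.8
wrist [280. 222.] top 0.0975 (array([393.8, 268.6]), array([49.2, 11. ]), 13.5) long axis 13.5 tool yaw 103.5
[0.3948309  0.2769402  0.21050661] 103.97987290515178
```

Emit:
drive_tool([
  {"dx":0.001,"dy":-0.003,"dz":0.04,"wx":0,"wy":0,"wz":0,"claw":0.075},
  {"dx":0,"dy":0,"dz":0.04,"wx":0,"wy":0,"wz":0,"claw":0.075},
  {"dx":0,"dy":0,"dz":0.03,"wx":0,"wy":0,"wz":0,"claw":0.075},
  {"dx":0,"dy":0,"dz":0.016,"wx":0,"wy":0,"wz":0,"claw":0.075},
  {"dx":0,"dy":0,"dz":0,"wx":0,"wy":0,"wz":0,"claw":0.03},
  {"dx":0,"dy":0,"dz":0,"wx":0,"wy":0,"wz":0,"claw":0.03},
  {"dx":0,"dy":0,"dz":0,"wx":0,"wy":0,"wz":0,"claw":0.03},
  {"dx":0,"dy":0,"dz":0,"wx":0,"wy":0,"wz":0,"claw":0.03},
  {"dx":0,"dy":0,"dz":-0.02,"wx":0,"wy":0,"wz":0,"claw":0.03},
  {"dx":0,"dy":0,"dz":-0.04,"wx":0,"wy":0,"wz":0,"claw":0.03},
  {"dx":0,"dy":0,"dz":-0.04,"wx":0,"wy":0,"wz":0,"claw":0.03},
  {"dx":0,"dy":0,"dz":-0.03,"wx":0,"wy":0,"wz":0,"claw":0.03},
], newtons=60)

```text
t: 22.45
eef_pos: [0.3917, 0.2785, 0.2172]
tool_rot: [0.0, 0.615, 0.788, 0.001]
contact_force: [0.4, -0.5, -1.9]
gripper_width: 0.574
grasp_force: 62.6
```

```bash
cat > to.py <<'E'
from h import *
import sys
x,y,z,yaw,claw=map(float,sys.argv[1:6]); o=get_obs()
print("loc",toloc(o["eef_pos"]).round(4),"yaw",np.degrees(np.arctan2(*quat(o["tool_rot"])[[1,0],0])).round(1),"w",round(o["gripper_width"],3))
p=loc(x,y,z) if len(sys.argv)<7 else np.array([x,y,z]); plan([(p,down(yaw),claw)])
E
python3 to.py -.003 -.064 .215 85.6 .03
```

```text
loc [-0.1711  0.2772  0.2172] yaw 104.1 w 0.574
{"dx":-0.047,"dy":0.006,"dz":0.0,"wx":0.0,"wy":-0.0,"wz":2.3,"claw":0.03},
{"dx":-0.047,"dy":0.009,"dz":0.001,"wx":0.0,"wy":-0.0,"wz":2.3,"claw":0.03},
{"dx":-0.046,"dy":0.01,"dz":-0.0,"wx":0.0,"wy":-0.0,"wz":2.3,"claw":0.03},
{"dx":-0.046,"dy":0.012,"dz":0.0,"wx":0.0,"wy":-0.0,"wz":2.3,"claw":0.03},
{"dx":-0.046,"dy":0.014,"dz":0.0,"wx":0.0,"wy":-0.0,"wz":2.3,"claw":0.03},
{"dx":-0.045,"dy":0.016,"dz":0.001,"wx":0.0,"wy":-0.0,"wz":2.3,"claw":0.03},
{"dx":-0.044,"dy":0.017,"dz":-0.0,"wx":0.0,"wy":-0.0,"wz":2.3,"claw":0.03},
{"dx":-0.043,"dy":0.019,"dz":0.0,"wx":0.0,"wy":-0.0,"wz":2.3,"claw":0.03},
--
```

Emit:
drive_tool([
  {"dx":-0.03,"dy":0.004,"dz":0,"wx":0,"wy":0,"wz":1.5,"claw":0.03},
  {"dx":-0.047,"dy":0.008,"dz":0.001,"wx":0,"wy":0,"wz":2.3,"claw":0.03},
  {"dx":-0.047,"dy":0.01,"dz":0,"wx":0,"wy":0,"wz":2.3,"claw":0.03},
  {"dx":-0.046,"dy":0.012,"dz":0,"wx":0,"wy":0,"wz":2.3,"claw":0.03},
  {"dx":-0.046,"dy":0.014,"dz":0,"wx":0,"wy":0,"wz":2.3,"claw":0.03},
  {"dx":-0.045,"dy":0.016,"dz":0.001,"wx":0,"wy":0,"wz":2.3,"claw":0.03},
  {"dx":-0.044,"dy":0.017,"dz":0,"wx":0,"wy":0,"wz":2.3,"claw":0.03},
  {"dx":-0.035,"dy":0.015,"dz":0,"wx":0,"wy":0,"wz":2,"claw":0.03},
  {"dx":-0.02,"dy":0.008,"dz":0,"wx":0,"wy":0,"wz":1.2,"claw":0.03},
  {"dx":0,"dy":0,"dz":0,"wx":0,"wy":0,"wz":0,"claw":0.03},
  {"dx":0,"dy":0,"dz":0,"wx":0,"wy":0,"wz":0,"claw":0.03},
])

```text
t: 23.82
eef_pos: [0.5326, -0.0683, 0.2133]
tool_rot: [-0.0, 0.733, 0.68, 0.0]
contact_force: [1.0, -0.4, -2.1]
gripper_width: 0.575
grasp_force: 62.7
```

```bash
python3 to.py -.003 -.064 .200 85.6 .03; python3 - <<'E'
from h import *
im,d,K,W=grab("wrist"); save("w5",im); P=cloud(d,K,W); v=P-CC; c,s=np.cos(CY),np.sin(CY)
L=np.stack([v[...,0]*c+v[...,1]*s,-v[...,0]*s+v[...,1]*c,v[...,2]],-1); H=cv2.cvtColor(im,cv2.COLOR_RGB2HSV)
o=get_obs(); z=o["eef_pos"][2]
m=(abs(L[...,0])<.04)&(L[...,1]>-.14)&(L[...,1]<.0)&(L[...,2]>z)&(L[...,2]<z+.03)&(H[...,0]<30)
q=L[m]; print(len(q)); 
if len(q)>50: print("held top z",np.percentile(q[:,2],95),rect(q[q[:,2]>np.percentile(q[:,2],95)-.005]))
E
```

```text
loc [-0.0039 -0.0578  0.2133] yaw 85.7 w 0.575
{"dx":-0.006,"dy":0.001,"dz":0.013,"wx":-0.0,"wy":-0.0,"wz":0.1,"claw":0.03},
--
8015
held top z 0.2265215547252952 (array([  2.9, -57.8]), array([31.3, 73.4]), 89.9)
```

Emit:
drive_tool([
  {"dx":-0.006,"dy":0.001,"dz":0,"wx":0,"wy":0,"wz":0.1,"claw":0.03},
  {"dx":0,"dy":0,"dz":0.01,"wx":0,"wy":0,"wz":0,"claw":0.03},
  {"dx":0,"dy":0,"dz":0,"wx":0,"wy":0,"wz":0,"claw":0.03},
])

```text
t: 24.25
eef_pos: [0.5328, -0.0761, 0.2022]
tool_rot: [-0.001, 0.735, 0.679, -0.001]
contact_force: [-0.7, 0.5, -2.4]
gripper_width: 0.579
grasp_force: 62.7
```

```bash
python3 to.py -.003 -.064 .089 85.6 .03
```

```text
loc [-0.0032 -0.0656  0.2022] yaw 85.5 w 0.579
{"dx":0.001,"dy":0.0,"dz":0.038,"wx":-0.0,"wy":-0.0,"wz":-0.0,"claw":0.03},
{"dx":0.0,"dy":0.0,"dz":0.037,"wx":-0.0,"wy":-0.0,"wz":-0.0,"claw":0.03},
{"dx":0.001,"dy":0.0,"dz":0.038,"wx":-0.0,"wy":-0.0,"wz":-0.0,"claw":0.03},
--
```

Emit:
drive_tool([
  {"dx":0.001,"dy":0,"dz":0.02,"wx":0,"wy":0,"wz":0,"claw":0.03},
  {"dx":0,"dy":0,"dz":0.03,"wx":0,"wy":0,"wz":0,"claw":0.03},
  {"dx":0,"dy":0,"dz":0.03,"wx":0,"wy":0,"wz":0,"claw":0.03},
  {"dx":0,"dy":0,"dz":0.02,"wx":0,"wy":0,"wz":0,"claw":0.03},
  {"dx":0,"dy":0,"dz":0.008,"wx":0,"wy":0,"wz":0,"claw":0.03},
  {"dx":0,"dy":0,"dz":0.004,"wx":0,"wy":0,"wz":0,"claw":0.03},
  {"dx":0,"dy":0,"dz":0,"wx":0,"wy":0,"wz":0,"claw":0.03},
])

```text
t: 25.12
eef_pos: [0.5341, -0.0752, 0.0917]
tool_rot: [0.0, 0.735, 0.678, 0.0]
contact_force: [0.3, 1.1, -1.1]
gripper_width: 0.581
grasp_force: 62.7
```

Emit:
drive_tool([
  {"dx":0,"dy":0,"dz":0.003,"wx":0,"wy":0,"wz":0,"claw":0.03},
  {"dx":0,"dy":0,"dz":0,"wx":0,"wy":0,"wz":0,"claw":0.03},
  {"dx":0,"dy":0,"dz":0,"wx":0,"wy":0,"wz":0,"claw":0.07},
  {"dx":0,"dy":0,"dz":0,"wx":0,"wy":0,"wz":0,"claw":0.07},
  {"dx":0,"dy":0,"dz":-0.03,"wx":0,"wy":0,"wz":0,"claw":0.07},
  {"dx":0,"dy":0,"dz":-0.05,"wx":0,"wy":0,"wz":0,"claw":0.07},
  {"dx":0.02,"dy":0,"dz":-0.05,"wx":0,"wy":0,"wz":0,"claw":0.075},
  {"dx":0.05,"dy":0,"dz":0,"wx":0,"wy":0,"wz":0,"claw":0.075},
  {"dx":0,"dy":0,"dz":0,"wx":0,"wy":0,"wz":0,"claw":0.075},
])

```text
t: 26.25
eef_pos: [0.5397, -0.0009, 0.2195]
tool_rot: [0.0, 0.732, 0.681, 0.002]
contact_force: [-1.0, -0.1, 0.6]
gripper_width: 0.878
grasp_force: 0.0
```

```bash
python3 row.py w6; python3 loose.py scene; python3 to.py .5405 .3405 .2 74.8 .075 w
```

```text
tcp [-0.0021  0.01    0.2195]
c1 2063 ctr [ -3.2 103.8] [50.2 29.8] 0.0 z 0.0593 yr [0.089  0.1178]
c3 2068 ctr [-2.9 73.6] [50.  29.6] 0.2 z 0.0733 yr [0.059  0.0883]
c6 1647 ctr [ -3.3 -30.4] [30.2 49.9] 89.5 z 0.0944 yr [-0.0446 -0.0159]
c7 1580 ctr [ -1.8 -64.5] [50.  30.8] 0.5 z 0.1015 yr [-0.0789 -0.0497]
c8 1491 ctr [ -2.9 -97.8] [31.4 49.9] 89.2 z 0.1085 yr [-0.1123 -0.0829]
walls [array([-0.1254, -0.1203]), array([0.1193, 0.1237])]
scene [183. 205.] top 0.0841 (array([ 415.8, -261.4]), array([30.1, 50.7]), 67.0) long axis -23.0 tool yaw 67.0
scene [401. 207.] top 0.078 (array([542.5, 340.2]), array([28.8, 51.5]), 74.4) long axis -15.6 tool yaw 74.4
loc [-0.0024  0.0056  0.2181] yaw 85.5 w 0.879
{"dx":0.049,"dy":-0.004,"dz":0.003,"wx":-0.0,"wy":0.0,"wz":1.5,"claw":0.075},
{"dx":0.049,"dy":-0.005,"dz":0.002,"wx":-0.0,"wy":0.0,"wz":1.5,"claw":0.075},
{"dx":0.049,"dy":-0.006,"dz":0.003,"wx":-0.0,"wy":0.0,"wz":1.5,"claw":0.075},
{"dx":0.049,"dy":-0.007,"dz":0.002,"wx":-0.0,"wy":0.0,"wz":1.5,"claw":0.075},
{"dx":0.049,"dy":-0.009,"dz":0.003,"wx":-0.0,"wy":0.0,"wz":1.5,"claw":0.075},
{"dx":0.048,"dy":-0.01,"dz":0.002,"wx":-0.0,"wy":0.0,"wz":1.5,"claw":0.075},
{"dx":0.048,"dy":-0.012,"dz":0.003,"wx":-0.0,"wy":0.0,"wz":1.5,"claw":0.075},
--
```

Emit:
drive_tool([
  {"dx":0.049,"dy":-0.004,"dz":0.003,"wx":0,"wy":0,"wz":1.5,"claw":0.075},
  {"dx":0.049,"dy":-0.005,"dz":0.002,"wx":0,"wy":0,"wz":1.5,"claw":0.075},
  {"dx":0.049,"dy":-0.006,"dz":0.003,"wx":0,"wy":0,"wz":1.5,"claw":0.075},
  {"dx":0.049,"dy":-0.007,"dz":0.002,"wx":0,"wy":0,"wz":1.5,"claw":0.075},
  {"dx":0.049,"dy":-0.009,"dz":0.003,"wx":0,"wy":0,"wz":1.5,"claw":0.075},
  {"dx":0.048,"dy":-0.01,"dz":0.002,"wx":0,"wy":0,"wz":1.5,"claw":0.075},
  {"dx":0.048,"dy":-0.012,"dz":0.003,"wx":0,"wy":0,"wz":1.5,"claw":0.075},
  {"dx":0,"dy":0,"dz":0,"wx":0,"wy":0,"wz":0,"claw":0.075},
  {"dx":0,"dy":0,"dz":0,"wx":0,"wy":0,"wz":0,"claw":0.075},
])

```text
t: 27.48
eef_pos: [0.5412, 0.3382, 0.1994]
tool_rot: [0.001, 0.794, 0.608, -0.001]
contact_force: [0.3, -1.1, -0.5]
gripper_width: 0.881
grasp_force: 0.0
```

```bash
python3 loose.py wrist;  python3 to.py .540 .3405 .063 74.8 .075 w
```

```text
wrist [280. 189.] top 0.0764 (array([542.5, 350. ]), array([11.7, 49. ]), 74.6) long axis -15.4 tool yaw 74.6
wrist [280. 216.] top 0.0767 (array([537. , 331.5]), array([10.5, 49.2]), 74.9) long axis -15.1 tool yaw 74.9
wrist [424. 392.] top 0.0913 (array([635.6, 104.8]), array([4.3, 2.6]), 42.5) long axis 42.5 tool yaw 132.5
loc [-0.0262  0.3476  0.1996] yaw 74.8 w 0.878
{"dx":0.001,"dy":-0.001,"dz":0.046,"wx":0.0,"wy":0.0,"wz":-0.0,"claw":0.075},
{"dx":0.001,"dy":-0.001,"dz":0.045,"wx":0.0,"wy":0.0,"wz":-0.0,"claw":0.075},
{"dx":0.001,"dy":-0.0,"dz":0.046,"wx":0.0,"wy":0.0,"wz":-0.0,"claw":0.075},
--
```

Emit:
drive_tool([
  {"dx":0.001,"dy":-0.001,"dz":0.046,"wx":0,"wy":0,"wz":0,"claw":0.075},
  {"dx":0.001,"dy":-0.001,"dz":0.045,"wx":0,"wy":0,"wz":0,"claw":0.075},
  {"dx":0.001,"dy":0,"dz":0.03,"wx":0,"wy":0,"wz":0,"claw":0.075},
  {"dx":0,"dy":0,"dz":0.016,"wx":0,"wy":0,"wz":0,"claw":0.075},
  {"dx":0,"dy":0,"dz":0,"wx":0,"wy":0,"wz":0,"claw":0.03},
  {"dx":0,"dy":0,"dz":0,"wx":0,"wy":0,"wz":0,"claw":0.03},
  {"dx":0,"dy":0,"dz":0,"wx":0,"wy":0,"wz":0,"claw":0.03},
  {"dx":0,"dy":0,"dz":0,"wx":0,"wy":0,"wz":0,"claw":0.03},
  {"dx":0,"dy":0,"dz":-0.02,"wx":0,"wy":0,"wz":0,"claw":0.03},
  {"dx":0,"dy":0,"dz":-0.04,"wx":0,"wy":0,"wz":0,"claw":0.03},
  {"dx":0,"dy":0,"dz":-0.04,"wx":0,"wy":0,"wz":0,"claw":0.03},
  {"dx":0,"dy":0,"dz":-0.03,"wx":0,"wy":0,"wz":0,"claw":0.03},
  {"dx":0,"dy":0,"dz":0,"wx":0,"wy":0,"wz":0,"claw":0.03},
])

```text
t: 29.15
eef_pos: [0.5407, 0.3449, 0.1974]
tool_rot: [0.0, 0.794, 0.608, 0.003]
contact_force: [-0.4, -0.1, -2.3]
gripper_width: 0.578
grasp_force: 62.5
```

```bash
python3 to.py -.003 .040 .19 85.6 .03
```

```text
loc [-0.0276  0.3549  0.1974] yaw 74.9 w 0.578
{"dx":-0.044,"dy":0.012,"dz":0.001,"wx":0.0,"wy":-0.0,"wz":-1.5,"claw":0.03},
{"dx":-0.043,"dy":0.01,"dz":0.001,"wx":0.0,"wy":-0.0,"wz":-1.5,"claw":0.03},
{"dx":-0.045,"dy":0.01,"dz":0.001,"wx":0.0,"wy":-0.0,"wz":-1.5,"claw":0.03},
{"dx":-0.044,"dy":0.008,"dz":0.001,"wx":0.0,"wy":-0.0,"wz":-1.5,"claw":0.03},
{"dx":-0.044,"dy":0.007,"dz":0.0,"wx":0.0,"wy":-0.0,"wz":-1.5,"claw":0.03},
{"dx":-0.045,"dy":0.006,"dz":0.001,"wx":0.0,"wy":-0.0,"wz":-1.5,"claw":0.03},
{"dx":-0.045,"dy":0.005,"dz":0.001,"wx":0.0,"wy":-0.0,"wz":-1.5,"claw":0.03},
--
```

Emit:
drive_tool([
  {"dx":-0.024,"dy":0.006,"dz":0.001,"wx":0,"wy":0,"wz":-0.8,"claw":0.03},
  {"dx":-0.043,"dy":0.011,"dz":0.001,"wx":0,"wy":0,"wz":-1.5,"claw":0.03},
  {"dx":-0.045,"dy":0.01,"dz":0.001,"wx":0,"wy":0,"wz":-1.5,"claw":0.03},
  {"dx":-0.044,"dy":0.009,"dz":0.001,"wx":0,"wy":0,"wz":-1.5,"claw":0.03},
  {"dx":-0.044,"dy":0.008,"dz":0,"wx":0,"wy":0,"wz":-1.5,"claw":0.03},
  {"dx":-0.045,"dy":0.006,"dz":0.001,"wx":0,"wy":0,"wz":-1.5,"claw":0.03},
  {"dx":-0.045,"dy":0.005,"dz":0.001,"wx":0,"wy":0,"wz":-1.5,"claw":0.03},
  {"dx":-0.02,"dy":0.003,"dz":0,"wx":0,"wy":0,"wz":-0.7,"claw":0.03},
  {"dx":0,"dy":0,"dz":0,"wx":0,"wy":0,"wz":0,"claw":0.03},
  {"dx":0,"dy":0,"dz":0,"wx":0,"wy":0,"wz":0,"claw":0.03},
])

```text
t: 30.4
eef_pos: [0.5395, 0.0291, 0.1871]
tool_rot: [-0.0, 0.734, 0.679, 0.0]
contact_force: [0.7, 0.3, -0.8]
gripper_width: 0.58
grasp_force: 62.5
```

```bash
cat > held.py <<'E'
from h import *
import sys
im,d,K,W=grab("wrist"); P=cloud(d,K,W); v=P-CC; c,s=np.cos(CY),np.sin(CY)
L=np.stack([v[...,0]*c+v[...,1]*s,-v[...,0]*s+v[...,1]*c,v[...,2]],-1); H=cv2.cvtColor(im,cv2.COLOR_RGB2HSV)
o=get_obs(); p=toloc(o["eef_pos"]); z=p[2]
m=(abs(L[...,0]-p[0])<.022)&(abs(L[...,1]-p[1])<.04)&(L[...,2]>z-.01)&(L[...,2]<z+.035)&(((H[...,0]>8)&(H[...,0]<30)&(H[...,1]>50))|(H[...,2]>170))
q=L[m]; zt=np.percentile(q[:,2],95); t=q[q[:,2]>zt-.005]
print(len(q),"held top",zt.round(4),"y range",np.percentile(t[:,1],[1,99]).round(4),"tool",p.round(4))
E
python3 held.py; python3 to.py -.003 .040 .069 85.6 .03
```

```text
8120 held top 0.1993 y range [0.0239 0.0534] tool [-0.0045  0.0403  0.1872]
loc [-0.0045  0.0403  0.1872] yaw 85.6 w 0.577
{"dx":-0.0,"dy":0.001,"dz":0.039,"wx":-0.0,"wy":-0.0,"wz":-0.0,"claw":0.03},
{"dx":-0.0,"dy":0.0,"dz":0.04,"wx":-0.0,"wy":-0.0,"wz":-0.0,"claw":0.03},
{"dx":-0.0,"dy":0.001,"dz":0.039,"wx":-0.0,"wy":-0.0,"wz":-0.0,"claw":0.03},
--
```

Emit:
drive_tool([
  {"dx":0.001,"dy":0.001,"dz":0.03,"wx":0,"wy":0,"wz":0,"claw":0.03},
  {"dx":0,"dy":0,"dz":0.035,"wx":0,"wy":0,"wz":0,"claw":0.03},
  {"dx":0,"dy":0,"dz":0.03,"wx":0,"wy":0,"wz":0,"claw":0.03},
  {"dx":0,"dy":0,"dz":0.015,"wx":0,"wy":0,"wz":0,"claw":0.03},
  {"dx":0,"dy":0,"dz":0.007,"wx":0,"wy":0,"wz":0,"claw":0.03},
  {"dx":0,"dy":0,"dz":0.002,"wx":0,"wy":0,"wz":0,"claw":0.03},
  {"dx":0,"dy":0,"dz":0,"wx":0,"wy":0,"wz":0,"claw":0.03},
])

```text
t: 31.32
eef_pos: [0.5417, 0.0291, 0.0693]
tool_rot: [0.001, 0.735, 0.679, 0.001]
contact_force: [-0.2, 0.1, -1.0]
gripper_width: 0.576
grasp_force: 62.5
```

Emit:
drive_tool([
  {"dx":0,"dy":0,"dz":0.001,"wx":0,"wy":0,"wz":0,"claw":0.03},
  {"dx":0,"dy":0,"dz":0,"wx":0,"wy":0,"wz":0,"claw":0.03},
  {"dx":0,"dy":0,"dz":0,"wx":0,"wy":0,"wz":0,"claw":0.07},
  {"dx":0,"dy":0,"dz":0,"wx":0,"wy":0,"wz":0,"claw":0.07},
  {"dx":0,"dy":0,"dz":-0.03,"wx":0,"wy":0,"wz":0,"claw":0.07},
  {"dx":0,"dy":0,"dz":-0.05,"wx":0,"wy":0,"wz":0,"claw":0.07},
  {"dx":-0.02,"dy":0,"dz":-0.06,"wx":0,"wy":0,"wz":0,"claw":0.075},
  {"dx":-0.02,"dy":0,"dz":-0.01,"wx":0,"wy":0,"wz":0,"claw":0.075},
  {"dx":0,"dy":0,"dz":0,"wx":0,"wy":0,"wz":0,"claw":0.075},
])

```text
t: 32.45
eef_pos: [0.5383, -0.0127, 0.2175]
tool_rot: [0.001, 0.736, 0.677, 0.0]
contact_force: [-0.5, 0.4, -0.8]
gripper_width: 0.876
grasp_force: 0.0
```

```bash
python3 row.py w7; python3 loose.py scene; python3 to.py .4145 -.261 .2 65.5 .075 w
```

```text
tcp [-0.0026 -0.0019  0.2175]
c1 2201 ctr [ -3.1 103.8] [29.5 50.1] 89.6 z 0.0593 yr [0.0892 0.1182]
c3 2176 ctr [-2.8 73.3] [29.3 50.1] 89.6 z 0.0733 yr [0.0588 0.0878]
c4 2006 ctr [-2.2 38. ] [29.8 50. ] 89.7 z 0.0803 yr [0.0235 0.0527]
c6 1717 ctr [ -3.5 -30.4] [30.1 50.1] 89.4 z 0.0944 yr [-0.0446 -0.0159]
c7 1656 ctr [ -1.8 -64.7] [30.9 50. ] 89.6 z 0.1014 yr [-0.079  -0.0497]
c8 1532 ctr [ -2.7 -98.2] [50.1 31.7] 0.0 z 0.1085 yr [-0.1119 -0.083 ]
walls [array([-0.1254, -0.1206]), array([0.119 , 0.1234])]
scene [183. 205.] top 0.0844 (array([ 415.5, -261.1]), array([30.8, 50.3]), 68.4) long axis -21.6 tool yaw 68.4
loc [-3.700e-03  2.000e-04  2.158e-01] yaw 85.4 w 0.884
{"dx":-0.043,"dy":-0.017,"dz":0.003,"wx":-0.0,"wy":-0.0,"wz":3.3,"claw":0.075},
{"dx":-0.044,"dy":-0.015,"dz":0.002,"wx":-0.0,"wy":-0.0,"wz":3.3,"claw":0.075},
{"dx":-0.045,"dy":-0.012,"dz":0.003,"wx":-0.0,"wy":-0.0,"wz":3.3,"claw":0.075},
{"dx":-0.046,"dy":-0.009,"dz":0.003,"wx":-0.0,"wy":-0.0,"wz":3.3,"claw":0.075},
{"dx":-0.046,"dy":-0.007,"dz":0.002,"wx":-0.0,"wy":-0.0,"wz":3.3,"claw":0.075},
{"dx":-0.046,"dy":-0.004,"dz":0.003,"wx":-0.0,"wy":-0.0,"wz":3.3,"claw":0.075},
--
```

Emit:
drive_tool([
  {"dx":-0.043,"dy":-0.017,"dz":0.003,"wx":0,"wy":0,"wz":3.3,"claw":0.075},
  {"dx":-0.044,"dy":-0.015,"dz":0.002,"wx":0,"wy":0,"wz":3.3,"claw":0.075},
  {"dx":-0.045,"dy":-0.012,"dz":0.003,"wx":0,"wy":0,"wz":3.3,"claw":0.075},
  {"dx":-0.046,"dy":-0.009,"dz":0.003,"wx":0,"wy":0,"wz":3.3,"claw":0.075},
  {"dx":-0.046,"dy":-0.007,"dz":0.002,"wx":0,"wy":0,"wz":3.3,"claw":0.075},
  {"dx":-0.046,"dy":-0.004,"dz":0.003,"wx":0,"wy":0,"wz":3.3,"claw":0.075},
  {"dx":0,"dy":0,"dz":0,"wx":0,"wy":0,"wz":0,"claw":0.075},
  {"dx":0,"dy":0,"dz":0,"wx":0,"wy":0,"wz":0,"claw":0.075},
])

```text
t: 33.55
eef_pos: [0.4152, -0.2598, 0.1997]
tool_rot: [-0.001, 0.84, 0.543, 0.0]
contact_force: [-0.2, 0.8, -0.3]
gripper_width: 0.881
grasp_force: 0.0
```

```bash
python3 loose.py wrist;  python3 to.py .4145 -.261 .07 65.5 .075 w
```

```text
wrist [281. 196.] top 0.0833 (array([ 416.6, -253.2]), array([11.9, 49.1]), 64.4) long axis -25.6 tool yaw 64.4
wrist [281. 224.] top 0.0836 (array([ 408.5, -270. ]), array([10.9, 49.2]), 64.4) long axis -25.6 tool yaw 64.4
loc [-0.106  -0.2573  0.2   ] yaw 65.8 w 0.88
{"dx":-0.001,"dy":-0.0,"dz":0.043,"wx":-0.0,"wy":-0.0,"wz":0.1,"claw":0.075},
{"dx":-0.0,"dy":-0.0,"dz":0.044,"wx":-0.0,"wy":-0.0,"wz":0.1,"claw":0.075},
{"dx":-0.001,"dy":-0.0,"dz":0.043,"wx":-0.0,"wy":-0.0,"wz":0.1,"claw":0.075},
--
```

Emit:
drive_tool([
  {"dx":-0.003,"dy":-0.002,"dz":0.043,"wx":0,"wy":0,"wz":1.3,"claw":0.075},
  {"dx":0,"dy":0,"dz":0.043,"wx":0,"wy":0,"wz":0,"claw":0.075},
  {"dx":0,"dy":0,"dz":0.03,"wx":0,"wy":0,"wz":0,"claw":0.075},
  {"dx":0,"dy":0,"dz":0.014,"wx":0,"wy":0,"wz":0,"claw":0.075},
  {"dx":0,"dy":0,"dz":0,"wx":0,"wy":0,"wz":0,"claw":0.03},
  {"dx":0,"dy":0,"dz":0,"wx":0,"wy":0,"wz":0,"claw":0.03},
  {"dx":0,"dy":0,"dz":0,"wx":0,"wy":0,"wz":0,"claw":0.03},
  {"dx":0,"dy":0,"dz":0,"wx":0,"wy":0,"wz":0,"claw":0.03},
  {"dx":0,"dy":0,"dz":-0.02,"wx":0,"wy":0,"wz":0,"claw":0.03},
  {"dx":0,"dy":0,"dz":-0.04,"wx":0,"wy":0,"wz":0,"claw":0.03},
  {"dx":0,"dy":0,"dz":-0.04,"wx":0,"wy":0,"wz":0,"claw":0.03},
  {"dx":0,"dy":0,"dz":-0.03,"wx":0,"wy":0,"wz":0,"claw":0.03},
  {"dx":0,"dy":0,"dz":-0.01,"wx":0,"wy":0,"wz":0,"claw":0.03},
])

```text
t: 35.22
eef_pos: [0.4126, -0.2637, 0.2125]
tool_rot: [0.002, 0.847, 0.532, 0.001]
contact_force: [0.3, -0.4, -1.3]
gripper_width: 0.577
grasp_force: 62.4
```

```bash
python3 to.py -.003 .0035 .21 85.6 .03
```

```text
loc [-0.1086 -0.2618  0.2125] yaw 64.3 w 0.577
{"dx":0.048,"dy":0.0,"dz":0.0,"wx":0.0,"wy":0.0,"wz":-3.5,"claw":0.03},
{"dx":0.047,"dy":0.004,"dz":0.001,"wx":0.0,"wy":0.0,"wz":-3.5,"claw":0.03},
{"dx":0.047,"dy":0.006,"dz":0.0,"wx":0.0,"wy":0.0,"wz":-3.5,"claw":0.03},
{"dx":0.047,"dy":0.009,"dz":0.001,"wx":0.0,"wy":0.0,"wz":-3.5,"claw":0.03},
{"dx":0.046,"dy":0.012,"dz":-0.0,"wx":0.0,"wy":0.0,"wz":-3.5,"claw":0.03},
{"dx":0.045,"dy":0.014,"dz":0.0,"wx":0.0,"wy":0.0,"wz":-3.5,"claw":0.03},
--
```

Emit:
drive_tool([
  {"dx":0.028,"dy":0,"dz":0,"wx":0,"wy":0,"wz":-2,"claw":0.03},
  {"dx":0.047,"dy":0.003,"dz":0.001,"wx":0,"wy":0,"wz":-3.5,"claw":0.03},
  {"dx":0.047,"dy":0.005,"dz":0,"wx":0,"wy":0,"wz":-3.5,"claw":0.03},
  {"dx":0.047,"dy":0.008,"dz":0.001,"wx":0,"wy":0,"wz":-3.5,"claw":0.03},
  {"dx":0.046,"dy":0.011,"dz":0,"wx":0,"wy":0,"wz":-3.5,"claw":0.03},
  {"dx":0.045,"dy":0.012,"dz":0,"wx":0,"wy":0,"wz":-3.5,"claw":0.03},
  {"dx":0.02,"dy":0.006,"dz":0,"wx":0,"wy":0,"wz":-1.5,"claw":0.03},
  {"dx":0,"dy":0,"dz":0,"wx":0,"wy":0,"wz":0,"claw":0.03},
  {"dx":0,"dy":0,"dz":0,"wx":0,"wy":0,"wz":0,"claw":0.03},
])

```text
t: 36.35
eef_pos: [0.5355, -0.0091, 0.2079]
tool_rot: [-0.0, 0.736, 0.677, -0.001]
contact_force: [-0.7, -0.3, -1.7]
gripper_width: 0.575
grasp_force: 62.4
```

```bash
python3 held.py; python3 to.py -.003 .004 .075 85.6 .03
```

```text
8128 held top 0.2199 y range [-0.0114  0.018 ] tool [-0.0055  0.0013  0.2081]
loc [-0.0055  0.0013  0.2081] yaw 85.2 w 0.579
{"dx":0.001,"dy":0.001,"dz":0.044,"wx":-0.0,"wy":0.0,"wz":-0.1,"claw":0.03},
{"dx":0.001,"dy":0.001,"dz":0.045,"wx":-0.0,"wy":0.0,"wz":-0.1,"claw":0.03},
{"dx":0.001,"dy":0.001,"dz":0.044,"wx":-0.0,"wy":0.0,"wz":-0.1,"claw":0.03},
--
```

Emit:
drive_tool([
  {"dx":0,"dy":0.002,"dz":0.03,"wx":0,"wy":0,"wz":-0.3,"claw":0.03},
  {"dx":0,"dy":0,"dz":0.045,"wx":0,"wy":0,"wz":0,"claw":0.03},
  {"dx":0,"dy":0,"dz":0.03,"wx":0,"wy":0,"wz":0,"claw":0.03},
  {"dx":0,"dy":0,"dz":0.017,"wx":0,"wy":0,"wz":0,"claw":0.03},
  {"dx":0,"dy":0,"dz":0.007,"wx":0,"wy":0,"wz":0,"claw":0.03},
  {"dx":0,"dy":0,"dz":0.002,"wx":0,"wy":0,"wz":0,"claw":0.03},
  {"dx":0,"dy":0,"dz":0,"wx":0,"wy":0,"wz":0,"claw":0.03},
])

```text
t: 37.28
eef_pos: [0.539, -0.0073, 0.0785]
tool_rot: [0.001, 0.734, 0.68, 0.001]
contact_force: [-0.6, -0.3, -0.3]
gripper_width: 0.577
grasp_force: 62.5
```

Emit:
drive_tool([
  {"dx":0,"dy":0,"dz":0.002,"wx":0,"wy":0,"wz":0,"claw":0.03},
  {"dx":0,"dy":0,"dz":0.001,"wx":0,"wy":0,"wz":0,"claw":0.03},
  {"dx":0,"dy":0,"dz":0,"wx":0,"wy":0,"wz":0,"claw":0.03},
  {"dx":0,"dy":0,"dz":0,"wx":0,"wy":0,"wz":0,"claw":0.07},
  {"dx":0,"dy":0,"dz":0,"wx":0,"wy":0,"wz":0,"claw":0.07},
  {"dx":0,"dy":0,"dz":-0.03,"wx":0,"wy":0,"wz":0,"claw":0.07},
  {"dx":0,"dy":0,"dz":-0.05,"wx":0,"wy":0,"wz":0,"claw":0.07},
  {"dx":0,"dy":0,"dz":-0.06,"wx":0,"wy":0,"wz":0,"claw":0.07},
  {"dx":0,"dy":0,"dz":0,"wx":0,"wy":0,"wz":0,"claw":0.07},
  {"dx":0,"dy":0,"dz":0,"wx":0,"wy":0,"wz":0,"claw":0.07},
])

```text
t: 38.52
eef_pos: [0.538, -0.0075, 0.2143]
tool_rot: [0.0, 0.734, 0.68, -0.0]
contact_force: [-0.0, -0.3, -0.4]
gripper_width: 0.821
grasp_force: 0.0
```

```bash
python3 row.py w8; python3 - <<'E'
from h import *
# above lid knob: knob now at angle ~ from arc end; view from above after turning
plan([(loc(.10,.0585,.33),down(-4.4),.05)])
E
```

```text
tcp [-0.0032  0.0032  0.2143]
c1 2148 ctr [ -3.2 103.7] [28.7 50.1] 90.0 z 0.0593 yr [0.0893 0.1178]
c3 2182 ctr [-2.7 73.7] [29.4 50.1] 90.0 z 0.0733 yr [0.0593 0.0884]
c4 1994 ctr [-2.1 38. ] [30.1 50. ] 89.2 z 0.0804 yr [0.0241 0.0526]
c5 1892 ctr [-2.6  4.7] [50.2 30.5] 0.6 z 0.0874 yr [-0.0097  0.0195]
c6 1735 ctr [ -3.5 -30.3] [49.8 30.4] 0.1 z 0.0944 yr [-0.0448 -0.0159]
c7 1674 ctr [ -1.6 -64.7] [31.5 49.9] 89.3 z 0.1015 yr [-0.0791 -0.0497]
c8 1527 ctr [ -2.8 -97.3] [50.  30.2] 0.1 z 0.1085 yr [-0.1115 -0.083 ]
walls [array([-0.1257, -0.1204]), array([0.1191, 0.1233])]
{"dx":0.005,"dy":0.009,"dz":-0.01,"wx":-0.0,"wy":0.0,"wz":7.5,"claw":0.05},
{"dx":0.005,"dy":0.008,"dz":-0.009,"wx":-0.0,"wy":0.0,"wz":7.5,"claw":0.05},
{"dx":0.007,"dy":0.007,"dz":-0.01,"wx":-0.0,"wy":0.0,"wz":7.5,"claw":0.05},
{"dx":0.007,"dy":0.006,"dz":-0.01,"wx":-0.0,"wy":0.0,"wz":7.5,"claw":0.05},
{"dx":0.009,"dy":0.005,"dz":-0.01,"wx":-0.0,"wy":0.0,"wz":7.5,"claw":0.05},
{"dx":0.009,"dy":0.004,"dz":-0.009,"wx":-0.0,"wy":0.0,"wz":7.5,"claw":0.05},
{"dx":0.009,"dy":0.003,"dz":-0.01,"wx":-0.0,"wy":0.0,"wz":7.5,"claw":0.05},
{"dx":0.01,"dy":0.002,"dz":-0.01,"wx":-0.0,"wy":0.0,"wz":7.5,"claw":0.05},
{"dx":0.009,"dy":0.0,"dz":-0.01,"wx":-0.0,"wy":0.0,"wz":7.5,"claw":0.05},
{"dx":0.01,"dy":-0.001,"dz":-0.009,"wx":-0.0,"wy":0.0,"wz":7.5,"claw":0.05},
{"dx":0.01,"dy":-0.002,"dz":-0.01,"wx":-0.0,"wy":0.0,"wz":7.5,"claw":0.05},
{"dx":0.009,"dy":-0.004,"dz":-0.01,"wx":-0.0,"wy":0.0,"wz":7.5,"claw":0.05},
--
```

View pics/w8.png

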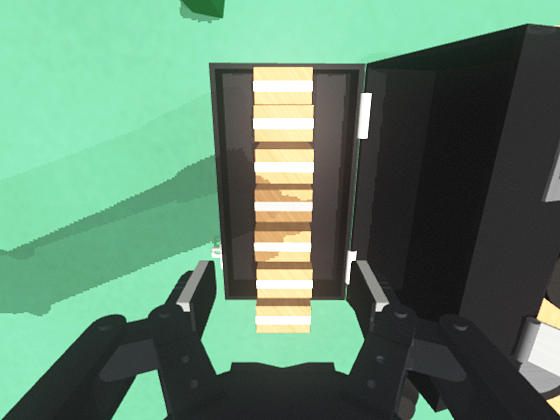

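Emit:
drive_tool([
  {"dx":0.005,"dy":0.011,"dz":-0.012,"wx":0,"wy":0,"wz":9,"claw":0.05},
  {"dx":0.007,"dy":0.009,"dz":-0.012,"wx":0,"wy":0,"wz":9,"claw":0.05},
  {"dx":0.008,"dy":0.008,"dz":-0.012,"wx":0,"wy":0,"wz":9,"claw":0.05},
  {"dx":0.009,"dy":0.006,"dz":-0.012,"wx":0,"wy":0,"wz":9,"claw":0.05},
  {"dx":0.01,"dy":0.005,"dz":-0.012,"wx":0,"wy":0,"wz":9,"claw":0.05},
  {"dx":0.011,"dy":0.003,"dz":-0.012,"wx":0,"wy":0,"wz":9,"claw":0.05},
  {"dx":0.012,"dy":0.001,"dz":-0.012,"wx":0,"wy":0,"wz":9,"claw":0.05},
  {"dx":0.012,"dy":0,"dz":-0.012,"wx":0,"wy":0,"wz":9,"claw":0.05},
  {"dx":0.012,"dy":-0.002,"dz":-0.01,"wx":0,"wy":0,"wz":9,"claw":0.05},
  {"dx":0.012,"dy":-0.004,"dz":-0.01,"wx":0,"wy":0,"wz":9,"claw":0.05},
  {"dx":0,"dy":0,"dz":0,"wx":0,"wy":0,"wz":0,"claw":0.05},
  {"dx":0,"dy":0,"dz":0,"wx":0,"wy":0,"wz":0,"claw":0.05},
])

```text
t: 40.08
eef_pos: [0.6446, 0.0394, 0.3288]
tool_rot: [0.0, 0.999, -0.036, -0.001]
contact_force: [0.1, -0.2, 0.5]
gripper_width: 0.587
grasp_force: 0.0
```

```bash
python3 - <<'E'
from h import *
im,d,K,W=grab("wrist"); P=cloud(d,K,W); v=P-CC; c,s=np.cos(CY),np.sin(CY)
L=np.stack([v[...,0]*c+v[...,1]*s,-v[...,0]*s+v[...,1]*c,v[...,2]],-1)
m=(abs(L[...,1]-.058)<.03)&(abs(L[...,0]-.19)<.035)&(L[...,2]>.165)&(L[...,2]<.22); q=L[m]; print(len(q)); 
if len(q)>20: print(q.min(0),q.max(0), q[q[:,2]>np.percentile(q[:,2],90)].mean(0))
m=(abs(L[...,1]+.07)<.03)&(L[...,0]>.12)&(L[...,2]>.13); q=L[m]; print("hasp",len(q), q.min(0) if len(q) else 0,q.max(0) if len(q) else 0)
E
python3 to.py .7288 .0329 .29 -4.4 .05 w; python3 to.py .7288 .0329 .189 -4.4 .05 w|tail -5
```

```text
790
[0.15537713 0.04045247 0.16507961] [0.18730051 0.06744248 0.19962134] [0.17430007 0.05813872 0.19822545]
hasp 8350 [ 0.12001112 -0.09999839  0.15154969] [ 0.23471833 -0.0400002   0.23053061]
loc [0.0995 0.058  0.3291] yaw -4.2 w 0.586
{"dx":0.042,"dy":0.0,"dz":0.019,"wx":0.0,"wy":0.1,"wz":0.1,"claw":0.05},
{"dx":0.042,"dy":0.0,"dz":0.02,"wx":0.0,"wy":0.1,"wz":0.1,"claw":0.05},
--
{"dx":0.021,"dy":0.0,"dz":0.035,"wx":0.0,"wy":0.0,"wz":0.0,"claw":0.05},
{"dx":0.021,"dy":0.0,"dz":0.035,"wx":0.0,"wy":0.0,"wz":0.0,"claw":0.05},
{"dx":0.022,"dy":0.0,"dz":0.035,"wx":0.0,"wy":0.0,"wz":0.0,"claw":0.05},
{"dx":0.021,"dy":0.0,"dz":0.035,"wx":0.0,"wy":0.0,"wz":0.0,"claw":0.05},
--
```

```bash
python3 to.py .174 .0585 .193 -4.4 .05
```

```text
loc [0.0995 0.058  0.3291] yaw -4.2 w 0.586
{"dx":0.019,"dy":-0.0,"dz":0.034,"wx":0.0,"wy":0.0,"wz":0.0,"claw":0.05},
{"dx":0.018,"dy":-0.0,"dz":0.034,"wx":0.0,"wy":0.0,"wz":0.0,"claw":0.05},
{"dx":0.019,"dy":-0.0,"dz":0.034,"wx":0.0,"wy":0.0,"wz":0.0,"claw":0.05},
{"dx":0.019,"dy":-0.0,"dz":0.034,"wx":0.0,"wy":0.0,"wz":0.0,"claw":0.05},
--
```

Emit:
drive_tool([
  {"dx":0.038,"dy":0,"dz":0.02,"wx":0,"wy":0,"wz":0,"claw":0.05},
  {"dx":0.037,"dy":0,"dz":0.04,"wx":0,"wy":0,"wz":0,"claw":0.05},
  {"dx":0,"dy":0,"dz":0.04,"wx":0,"wy":0,"wz":0,"claw":0.05},
  {"dx":0,"dy":0,"dz":0.036,"wx":0,"wy":0,"wz":0,"claw":0.05},
  {"dx":0,"dy":0,"dz":0,"wx":0,"wy":0,"wz":0,"claw":0.05},
  {"dx":0,"dy":0,"dz":0,"wx":0,"wy":0,"wz":0,"claw":0.01},
  {"dx":0,"dy":0,"dz":0,"wx":0,"wy":0,"wz":0,"claw":0.01},
  {"dx":0,"dy":0,"dz":0,"wx":0,"wy":0,"wz":0,"claw":0.01},
], newtons=35)

```text
t: 41.12
eef_pos: [0.7215, 0.0335, 0.197]
tool_rot: [0.0, 0.999, -0.038, 0.002]
contact_force: [0.9, -1.5, 5.4]
gripper_width: 0.226
grasp_force: 37.2
```

```bash
python3 - <<'E'
from h import *
arc(np.array([.07,.04]),-np.r_[3,np.arange(10,102,7),103,105.5],.01)
E
```

```text
r 0.1848212405371564 a0 125.20993601059921 width 0.22592652967137866
{"dx":-0.008,"dy":-0.0,"dz":-0.005,"wx":0.0,"wy":0.0,"wz":0.0,"claw":0.01},
--
{"dx":-0.02,"dy":-0.0,"dz":-0.011,"wx":0.0,"wy":0.0,"wz":0.0,"claw":0.01},
--
{"dx":-0.021,"dy":-0.0,"dz":-0.009,"wx":0.0,"wy":0.0,"wz":0.0,"claw":0.01},
--
{"dx":-0.022,"dy":-0.0,"dz":-0.006,"wx":0.0,"wy":0.0,"wz":0.0,"claw":0.01},
--
{"dx":-0.022,"dy":-0.0,"dz":-0.003,"wx":0.0,"wy":0.0,"wz":0.0,"claw":0.01},
--
{"dx":-0.022,"dy":-0.0,"dz":-0.0,"wx":0.0,"wy":0.0,"wz":0.0,"claw":0.01},
--
{"dx":-0.023,"dy":-0.0,"dz":0.002,"wx":0.0,"wy":0.0,"wz":0.0,"claw":0.01},
--
{"dx":-0.022,"dy":-0.0,"dz":0.005,"wx":0.0,"wy":0.0,"wz":0.0,"claw":0.01},
--
{"dx":-0.021,"dy":-0.0,"dz":0.008,"wx":0.0,"wy":0.0,"wz":0.0,"claw":0.01},
--
{"dx":-0.02,"dy":-0.0,"dz":0.01,"wx":0.0,"wy":0.0,"wz":0.0,"claw":0.01},
--
{"dx":-0.019,"dy":-0.0,"dz":0.013,"wx":0.0,"wy":0.0,"wz":0.0,"claw":0.01},
--
{"dx":-0.017,"dy":-0.0,"dz":0.015,"wx":0.0,"wy":0.0,"wz":0.0,"claw":0.01},
--
{"dx":-0.015,"dy":-0.0,"dz":0.017,"wx":0.0,"wy":0.0,"wz":0.0,"claw":0.01},
--
{"dx":-0.013,"dy":-0.0,"dz":0.018,"wx":0.0,"wy":0.0,"wz":0.0,"claw":0.01},
--
{"dx":-0.01,"dy":-0.0,"dz":0.02,"wx":0.0,"wy":0.0,"wz":0.0,"claw":0.01},
--
{"dx":-0.003,"dy":-0.0,"dz":0.006,"wx":0.0,"wy":0.0,"wz":0.0,"claw":0.01},
--
{"dx":-0.003,"dy":-0.0,"dz":0.008,"wx":0.0,"wy":0.0,"wz":0.0,"claw":0.01},
--
```

Emit:
drive_tool([
  {"dx":-0.008,"dy":0,"dz":-0.005,"wx":0,"wy":0,"wz":0,"claw":0.01},
  {"dx":-0.02,"dy":0,"dz":-0.011,"wx":0,"wy":0,"wz":0,"claw":0.01},
  {"dx":-0.021,"dy":0,"dz":-0.009,"wx":0,"wy":0,"wz":0,"claw":0.01},
  {"dx":-0.022,"dy":0,"dz":-0.006,"wx":0,"wy":0,"wz":0,"claw":0.01},
  {"dx":-0.022,"dy":0,"dz":-0.003,"wx":0,"wy":0,"wz":0,"claw":0.01},
  {"dx":-0.022,"dy":0,"dz":0,"wx":0,"wy":0,"wz":0,"claw":0.01},
  {"dx":-0.023,"dy":0,"dz":0.002,"wx":0,"wy":0,"wz":0,"claw":0.01},
  {"dx":-0.022,"dy":0,"dz":0.005,"wx":0,"wy":0,"wz":0,"claw":0.01},
])

```text
t: 42.12
eef_pos: [0.5633, 0.0462, 0.2238]
tool_rot: [-0.001, 0.999, -0.038, 0.004]
contact_force: [7.0, 1.3, -2.4]
gripper_width: 0.224
grasp_force: 34.5
```

```bash
python3 - <<'E'
from h import *
arc(np.array([.07,.04]),-np.r_[np.arange(7,50,7)],.01)
E
```

```text
r 0.18524405421431664 a0 73.66826322175194 width 0.2240429791406511
{"dx":-0.021,"dy":0.0,"dz":0.007,"wx":0.0,"wy":0.0,"wz":0.0,"claw":0.01},
--
{"dx":-0.021,"dy":0.0,"dz":0.011,"wx":0.0,"wy":0.0,"wz":0.0,"claw":0.01},
--
{"dx":-0.019,"dy":0.0,"dz":0.012,"wx":0.0,"wy":0.0,"wz":0.0,"claw":0.01},
--
{"dx":-0.017,"dy":0.0,"dz":0.015,"wx":0.0,"wy":0.0,"wz":0.0,"claw":0.01},
--
{"dx":-0.015,"dy":0.0,"dz":0.016,"wx":0.0,"wy":0.0,"wz":0.0,"claw":0.01},
--
{"dx":-0.013,"dy":0.0,"dz":0.019,"wx":0.0,"wy":0.0,"wz":0.0,"claw":0.01},
--
{"dx":-0.011,"dy":0.0,"dz":0.019,"wx":0.0,"wy":0.0,"wz":0.0,"claw":0.01},
--
```

Emit:
drive_tool([
  {"dx":-0.021,"dy":0,"dz":0.007,"wx":0,"wy":0,"wz":0,"claw":0.01},
  {"dx":-0.021,"dy":0,"dz":0.01,"wx":0,"wy":0,"wz":0,"claw":0.01},
  {"dx":-0.019,"dy":0,"dz":0.012,"wx":0,"wy":0,"wz":0,"claw":0.01},
  {"dx":-0.017,"dy":0,"dz":0.015,"wx":0,"wy":0,"wz":0,"claw":0.01},
  {"dx":-0.014,"dy":0,"dz":0.016,"wx":0,"wy":0,"wz":0,"claw":0.01},
  {"dx":-0.012,"dy":0,"dz":0.018,"wx":0,"wy":0,"wz":0,"claw":0.01},
])

```text
t: 42.88
eef_pos: [0.4572, 0.0549, 0.1447]
tool_rot: [-0.0, 0.999, -0.038, 0.001]
contact_force: [-1.0, -0.2, 5.9]
gripper_width: 0.23
grasp_force: 40.8
```

```bash
python3 - <<'E'
from h import *
o=get_obs(); print(toloc(o["eef_pos"]))
arc(np.array([.07,.044]),-np.array([5,10,15]),.01)
E
```

```text
[-0.08860207  0.05923924  0.14469467]
r 0.1847067969227948 a0 30.84222597021334 width 0.22958383458377557
{"dx":-0.008,"dy":0.0,"dz":0.014,"wx":0.0,"wy":0.0,"wz":0.0,"claw":0.01},
--
{"dx":-0.006,"dy":0.0,"dz":0.015,"wx":0.0,"wy":0.0,"wz":0.0,"claw":0.01},
--
{"dx":-0.005,"dy":0.0,"dz":0.015,"wx":0.0,"wy":0.0,"wz":0.0,"claw":0.01},
--
```

Emit:
drive_tool([
  {"dx":-0.006,"dy":0,"dz":0.014,"wx":0,"wy":0,"wz":0,"claw":0.01},
  {"dx":-0.004,"dy":0,"dz":0.013,"wx":0,"wy":0,"wz":0,"claw":0.01},
  {"dx":-0.001,"dy":0,"dz":0.008,"wx":0,"wy":0,"wz":0,"claw":0.01},
  {"dx":0,"dy":0,"dz":0.003,"wx":0,"wy":0,"wz":0,"claw":0.01},
  {"dx":0,"dy":0,"dz":0,"wx":0,"wy":0,"wz":0,"claw":0.01},
])

```text
t: 43.5
eef_pos: [0.4403, 0.0562, 0.1045]
tool_rot: [0.001, 0.999, -0.037, -0.005]
contact_force: [-15.6, 6.7, 3.1]
gripper_width: 0.227
grasp_force: 49.4
```

Emit:
drive_tool([
  {"dx":0,"dy":0,"dz":0.003,"wx":0,"wy":0,"wz":0,"claw":0.01},
  {"dx":0,"dy":0,"dz":0.002,"wx":0,"wy":0,"wz":0,"claw":0.01},
])

```text
t: 43.75
eef_pos: [0.4393, 0.0562, 0.0996]
tool_rot: [0.001, 0.999, -0.036, -0.006]
contact_force: [-23.0, 7.3, 13.1]
gripper_width: 0.223
grasp_force: 51.7
```

```bash
cat > lid.py <<'E'
from h import *
im,d,K,W=grab("scene"); P=cloud(d,K,W); v=P-CC; c,s=np.cos(CY),np.sin(CY)
L=np.stack([v[...,0]*c+v[...,1]*s,-v[...,0]*s+v[...,1]*c,v[...,2]],-1)
m=(L[...,0]>-.04)&(L[...,0]<.06)&(abs(L[...,1])<.11)&(L[...,2]>.09)&(L[...,2]<.16); q=L[m]
A=np.c_[q[:,0],np.ones(len(q))]; k=np.linalg.lstsq(A,q[:,2],rcond=None)[0]; print(len(q),"lid slope (rad ~ -angle)",k, np.std(q[:,2]-A@k))
save("lid",im)
E
python3 lid.py; python3 - <<'E'
from h import *
z=np.load("scene0.npz"); P=cloud(z["d"],z["K"],z["W"]); v=P-CC; c,s=np.cos(CY),np.sin(CY)
L=np.stack([v[...,0]*c+v[...,1]*s,-v[...,0]*s+v[...,1]*c,v[...,2]],-1)
m=(L[...,0]>-.04)&(L[...,0]<.06)&(abs(L[...,1])<.11)&(L[...,2]>.09)&(L[...,2]<.16); q=L[m]
print("ref",np.polyfit(q[:,0],q[:,2],1))
E
```

```text
2787 lid slope (rad ~ -angle) [-0.01523564  0.11914426] 0.0020285448023891874
ref [-0.00372447  0.11815216]
```

Emit:
drive_tool([
  {"dx":0,"dy":0,"dz":0,"wx":0,"wy":0,"wz":0,"claw":0.05},
  {"dx":0,"dy":0,"dz":0,"wx":0,"wy":0,"wz":0,"claw":0.05},
  {"dx":0,"dy":0,"dz":-0.03,"wx":0,"wy":0,"wz":0,"claw":0.05},
  {"dx":0,"dy":0,"dz":-0.05,"wx":0,"wy":0,"wz":0,"claw":0.05},
  {"dx":0,"dy":0.04,"dz":-0.04,"wx":0,"wy":0,"wz":0,"claw":0.05},
  {"dx":0,"dy":0.045,"dz":-0.02,"wx":0,"wy":0,"wz":0,"claw":0.05},
  {"dx":0,"dy":0.045,"dz":0,"wx":0,"wy":0,"wz":0,"claw":0.05},
  {"dx":0,"dy":0,"dz":0,"wx":0,"wy":0,"wz":0,"claw":0.05},
])

```text
t: 44.8
eef_pos: [0.4362, -0.0785, 0.2413]
tool_rot: [0.001, 0.999, -0.041, 0.001]
contact_force: [-0.3, 1.7, -0.2]
gripper_width: 0.586
grasp_force: 0.0
```

```bash
python3 lid.py; python3 - <<'E'
from h import *
o=get_obs(); print(toloc(o["eef_pos"]),quat(o["tool_rot"]).round(3).tolist())
im,d,K,W=grab("wrist"); save("w9",im); P=cloud(d,K,W); v=P-CC; c,s=np.cos(CY),np.sin(CY)
L=np.stack([v[...,0]*c+v[...,1]*s,-v[...,0]*s+v[...,1]*c,v[...,2]],-1)
m=(abs(L[...,1]+.07)<.022)&(L[...,0]>-.18)&(L[...,0]<-.03)&(L[...,2]>.122)&(L[...,2]<.185); q=L[m]; print(len(q),q.min(0),q.max(0))
b=q[(q[:,0]<-.02)&(abs(q[:,1]+.071)<.013)]
for x in np.arange(-.17,-.03,.006):
    s=b[abs(b[:,0]-x)<.003]
    if len(s)>5: print(round(x,3),len(s),s[:,2].max().round(4),s[:,1].min().round(3),s[:,1].max().round(3))
E
```

```text
2791 lid slope (rad ~ -angle) [-0.01313674  0.11909635] 0.0020174564108896126
[-0.09924988 -0.07309081  0.24108672] [[0.997, -0.08, 0.001], [-0.08, -0.997, -0.0], [0.001, 0.0, -1.0]]
3217 [-0.15395607 -0.09194254  0.12200149] [-0.03025274 -0.05140946  0.16226138]
-0.152 214 0.1511 -0.084 -0.058
-0.146 152 0.1497 -0.084 -0.058
-0.14 133 0.1462 -0.084 -0.058
-0.134 130 0.1433 -0.084 -0.058
-0.128 170 0.1408 -0.084 -0.058
-0.122 259 0.1374 -0.084 -0.058
-0.116 240 0.1355 -0.084 -0.058
-0.11 82 0.1318 -0.083 -0.058
-0.104 31 0.158 -0.083 -0.058
-0.098 181 0.1614 -0.083 -0.058
-0.092 244 0.1623 -0.083 -0.06
-0.086 246 0.1602 -0.081 -0.062
-0.08 6 0.153 -0.073 -0.069
-0.056 10 0.124 -0.084 -0.081
-0.05 35 0.1241 -0.084 -0.08
-0.044 30 0.1241 -0.084 -0.08
-0.038 28 0.1237 -0.084 -0.08
-0.032 26 0.1247 -0.084 -0.081
```

View pics/w9.png

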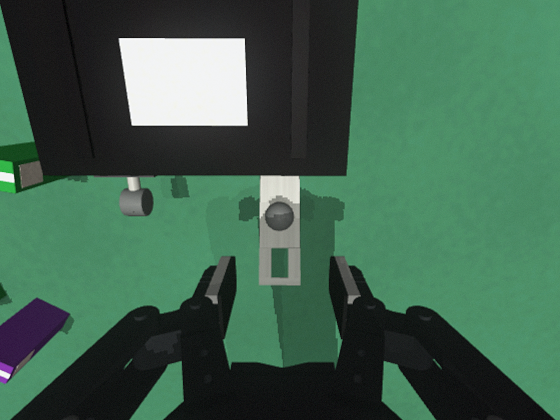

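```bash
python3 to.py -.093 -.071 .159 -4.4 .045; python3 - <<'E'
from h import *
H=np.array([-.075,.105]); D=down(-4.4); pts=[]
for a in np.r_[np.arange(60,-41,-9.),-44]:
    r=.0462+(.0015)*(a+44)/112
    pts.append((loc(H[0]-r*np.cos(np.radians(a)),-.071,H[1]+r*np.sin(np.radians(a))+.008),D,.01))
plan(pts,(loc(-.093,-.071,.159),D))
E
```

```text
loc [-0.0993 -0.0717  0.2409] yaw -4.4 w 0.585
{"dx":0.003,"dy":-0.0,"dz":0.041,"wx":-0.0,"wy":-0.0,"wz":-0.0,"claw":0.045},
{"dx":0.003,"dy":-0.001,"dz":0.041,"wx":-0.0,"wy":-0.0,"wz":-0.0,"claw":0.045},
--
{"dx":-0.006,"dy":0.0,"dz":0.005,"wx":0.0,"wy":0.0,"wz":0.0,"claw":0.01},
--
{"dx":-0.006,"dy":0.0,"dz":0.004,"wx":0.0,"wy":0.0,"wz":0.0,"claw":0.01},
--
{"dx":-0.005,"dy":0.0,"dz":0.005,"wx":0.0,"wy":0.0,"wz":0.0,"claw":0.01},
--
{"dx":-0.005,"dy":0.0,"dz":0.006,"wx":0.0,"wy":0.0,"wz":0.0,"claw":0.01},
--
{"dx":-0.003,"dy":-0.0,"dz":0.007,"wx":0.0,"wy":0.0,"wz":0.0,"claw":0.01},
--
{"dx":-0.002,"dy":-0.0,"dz":0.007,"wx":0.0,"wy":0.0,"wz":0.0,"claw":0.01},
--
{"dx":-0.002,"dy":-0.0,"dz":0.007,"wx":0.0,"wy":0.0,"wz":0.0,"claw":0.01},
--
{"dx":0.0,"dy":-0.0,"dz":0.007,"wx":0.0,"wy":0.0,"wz":0.0,"claw":0.01},
--
{"dx":0.001,"dy":-0.0,"dz":0.008,"wx":0.0,"wy":0.0,"wz":0.0,"claw":0.01},
--
{"dx":0.003,"dy":-0.0,"dz":0.007,"wx":0.0,"wy":0.0,"wz":0.0,"claw":0.01},
--
{"dx":0.003,"dy":-0.0,"dz":0.006,"wx":0.0,"wy":0.0,"wz":0.0,"claw":0.01},
--
{"dx":0.004,"dy":-0.0,"dz":0.006,"wx":0.0,"wy":0.0,"wz":0.0,"claw":0.01},
--
{"dx":0.003,"dy":-0.0,"dz":0.003,"wx":0.0,"wy":0.0,"wz":0.0,"claw":0.01},
--
```

Emit:
drive_tool([
  {"dx":0.003,"dy":0,"dz":0.041,"wx":0,"wy":0,"wz":0,"claw":0.045},
  {"dx":0.003,"dy":-0.001,"dz":0.041,"wx":0,"wy":0,"wz":0,"claw":0.045},
  {"dx":0,"dy":0,"dz":0,"wx":0,"wy":0,"wz":0,"claw":0.045},
  {"dx":0,"dy":0,"dz":0,"wx":0,"wy":0,"wz":0,"claw":0.01},
  {"dx":0,"dy":0,"dz":0,"wx":0,"wy":0,"wz":0,"claw":0.01},
  {"dx":0,"dy":0,"dz":0,"wx":0,"wy":0,"wz":0,"claw":0.01},
  {"dx":-0.006,"dy":0,"dz":0.005,"wx":0,"wy":0,"wz":0,"claw":0.01},
  {"dx":-0.006,"dy":0,"dz":0.004,"wx":0,"wy":0,"wz":0,"claw":0.01},
  {"dx":-0.005,"dy":0,"dz":0.005,"wx":0,"wy":0,"wz":0,"claw":0.01},
  {"dx":-0.005,"dy":0,"dz":0.006,"wx":0,"wy":0,"wz":0,"claw":0.01},
  {"dx":-0.003,"dy":0,"dz":0.007,"wx":0,"wy":0,"wz":0,"claw":0.01},
  {"dx":-0.002,"dy":0,"dz":0.007,"wx":0,"wy":0,"wz":0,"claw":0.01},
], newtons=25)

```text
t: 46.4
eef_pos: [0.4145, -0.0721, 0.1239]
tool_rot: [-0.0, 0.999, -0.038, -0.001]
contact_force: [-0.3, 0.1, 3.2]
gripper_width: 0.238
grasp_force: 25.4
```

```bash
python3 - <<'E'
from h import *
o=get_obs(); p=toloc(o["eef_pos"]); print(p,o["gripper_width"])
H=np.array([-.075,.105]); D=quat(o["tool_rot"]); pts=[]
v=np.array([p[0],p[2]-.008])-H; a0=np.degrees(np.arctan2(v[1],-v[0])); print(a0,np.hypot(*v))
for a in np.r_[np.arange(a0-9,-43,-9.),-46]:
    r=.0465
    pts.append((loc(H[0]-r*np.cos(np.radians(a)),p[1],H[1]+r*np.sin(np.radians(a))+.008),D,.01))
plan(pts)
E
```

```text
[-0.12142156 -0.07059688  0.12385265] 0.23844722073305047
13.158548289027337 0.047673275441027715
{"dx":0.0,"dy":0.0,"dz":0.007,"wx":0.0,"wy":0.0,"wz":0.0,"claw":0.01},
--
{"dx":0.0,"dy":0.0,"dz":0.008,"wx":0.0,"wy":0.0,"wz":0.0,"claw":0.01},
--
{"dx":0.001,"dy":0.0,"dz":0.007,"wx":0.0,"wy":0.0,"wz":0.0,"claw":0.01},
--
{"dx":0.003,"dy":0.0,"dz":0.007,"wx":0.0,"wy":0.0,"wz":0.0,"claw":0.01},
--
{"dx":0.003,"dy":0.0,"dz":0.006,"wx":0.0,"wy":0.0,"wz":0.0,"claw":0.01},
--
{"dx":0.004,"dy":0.0,"dz":0.006,"wx":0.0,"wy":0.0,"wz":0.0,"claw":0.01},
--
{"dx":0.003,"dy":0.0,"dz":0.003,"wx":0.0,"wy":0.0,"wz":0.0,"claw":0.01},
--
```

Emit:
drive_tool([
  {"dx":0,"dy":0,"dz":0.007,"wx":0,"wy":0,"wz":0,"claw":0.01},
  {"dx":0,"dy":0,"dz":0.008,"wx":0,"wy":0,"wz":0,"claw":0.01},
  {"dx":0.001,"dy":0,"dz":0.007,"wx":0,"wy":0,"wz":0,"claw":0.01},
  {"dx":0.003,"dy":0,"dz":0.007,"wx":0,"wy":0,"wz":0,"claw":0.01},
  {"dx":0.003,"dy":0,"dz":0.006,"wx":0,"wy":0,"wz":0,"claw":0.01},
  {"dx":0.004,"dy":0,"dz":0.006,"wx":0,"wy":0,"wz":0,"claw":0.01},
  {"dx":0.003,"dy":0,"dz":0.003,"wx":0,"wy":0,"wz":0,"claw":0.01},
  {"dx":0,"dy":0,"dz":0,"wx":0,"wy":0,"wz":0,"claw":0.01},
])

```text
t: 47.4
eef_pos: [0.4296, -0.0733, 0.0803]
tool_rot: [-0.0, 0.999, -0.038, 0.0]
contact_force: [-1.9, -0.1, -0.8]
gripper_width: 0.233
grasp_force: 25.6
```

Emit:
drive_tool([
  {"dx":0.003,"dy":0,"dz":0.002,"wx":0,"wy":0,"wz":0,"claw":0.01},
  {"dx":0.002,"dy":0,"dz":0.001,"wx":0,"wy":0,"wz":0,"claw":0.01},
  {"dx":0,"dy":0,"dz":0,"wx":0,"wy":0,"wz":0,"claw":0.01},
])

```text
t: 47.78
eef_pos: [0.4338, -0.0737, 0.0773]
tool_rot: [-0.0, 0.999, -0.038, -0.001]
contact_force: [-3.7, 0.5, -3.8]
gripper_width: 0.234
grasp_force: 25.4
```

Emit:
drive_tool([
  {"dx":0.002,"dy":0,"dz":0.001,"wx":0,"wy":0,"wz":0,"claw":0.01},
  {"dx":0.001,"dy":0,"dz":0,"wx":0,"wy":0,"wz":0,"claw":0.01},
  {"dx":0,"dy":0,"dz":0,"wx":0,"wy":0,"wz":0,"claw":0.01},
])

```text
t: 48.15
eef_pos: [0.4353, -0.0738, 0.0763]
tool_rot: [0.0, 0.999, -0.038, -0.002]
contact_force: [-8.2, 2.3, 3.8]
gripper_width: 0.235
grasp_force: 25.8
```

Force is building, so the hasp is at its stop. I release, back off and check.

Emit:
drive_tool([
  {"dx":0,"dy":0,"dz":0,"wx":0,"wy":0,"wz":0,"claw":0.045},
  {"dx":0,"dy":0,"dz":0,"wx":0,"wy":0,"wz":0,"claw":0.045},
  {"dx":0,"dy":0,"dz":-0.03,"wx":0,"wy":0,"wz":0,"claw":0.045},
  {"dx":0,"dy":0,"dz":-0.05,"wx":0,"wy":0,"wz":0,"claw":0.045},
  {"dx":0,"dy":0.03,"dz":-0.05,"wx":0,"wy":0,"wz":0,"claw":0.045},
  {"dx":0,"dy":0.03,"dz":-0.02,"wx":0,"wy":0,"wz":0,"claw":0.045},
  {"dx":0,"dy":0,"dz":0,"wx":0,"wy":0,"wz":0,"claw":0.045},
])

```text
t: 49.02
eef_pos: [0.4343, -0.1364, 0.2289]
tool_rot: [0.001, 0.999, -0.04, 0.003]
contact_force: [-0.5, -0.2, -0.4]
gripper_width: 0.526
grasp_force: 0.0
```

```bash
python3 lid.py; python3 - <<'E'
from h import *
for n in ("wrist","side"):
    im,d,K,W=grab(n); P=cloud(d,K,W); v=P-CC; c,s=np.cos(CY),np.sin(CY)
    L=np.stack([v[...,0]*c+v[...,1]*s,-v[...,0]*s+v[...,1]*c,v[...,2]],-1)
    kn=(L[...,0]<-.089)&(L[...,0]>-.135)&(abs(L[...,1]+.07)<.025)&(L[...,2]>.02)&(L[...,2]<.15); q=L[kn]
    print(n,len(q),q.min(0).round(4),q.max(0).round(4))
    if n=="side": cv2.imwrite("pics/s9.png",cv2.cvtColor(cv2.resize(im[160:280,200:350],None,fx=4,fy=4),cv2.COLOR_RGB2BGR))
E
```

```text
2762 lid slope (rad ~ -angle) [-0.00186757  0.11811367] 0.002003178245886055
wrist 437 [-0.1141 -0.082   0.0652] [-0.0891 -0.0619  0.0813]
side 48 [-0.1161 -0.0742  0.0606] [-0.0897 -0.0582  0.0825]
```

View pics/s9.png

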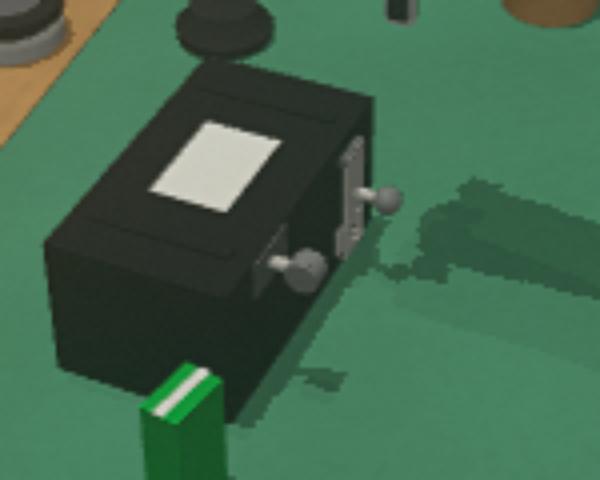

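The lid is flat shut, and the hasp hangs straight down with its ball at (387,200) in the crop.

```bash
python3 -c "
from station import *
print(hand_in())"
```

```text
the job is handed in; nothing more can be done
None
```

The job is handed in: all seven cartons (c2 was absent) stand in the case in rising height from left to right, the lid is shut, and the hasp is down over its catch; the last camera check agreed, but no verdict came back.

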